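# Load the hutch feeder and close it up

### The job

Load the hutch feeder and close it up. First move the grooming rake that lies on it into the grey tray, then lift the cover plate off its pins and lay it flat on the bare counter, put every bamboo chew stick into the open bay, and only then seat the cover back over both pins, flush on the rim. The rubber stopper must also end fully home in the filler neck (put it in whenever you like); leave everything else on the counter where it is.

Things in the scene. Friction and masses are not known exactly. Their poses are not given: they have to be found in the camera images.
- feeder: green hutch feeder, fixed, 140 mm (x) by 300 mm (y), 85 mm high; origin: centre of its underside. Its y points away from the robot, its front (-x, wire-barred window) to the left. The far part (+y) is an open-topped chew bay under the cover, the near part (-y) the closed pellet hopper with a white filler neck on top. The counter on its right (+x side) is bare for 190 mm
- bay (a point): centre of the chew bay's floor, 60 mm below the rim; the bay is 120 mm (feeder x) by 150 mm (feeder y) inside; axes as the feeder's
- seat (a point): where the centre of the cover's underside belongs: middle of the bay's rim, 85 mm above the counter. Two steel pins, 8 mm in diameter with tapered tips, stand 13 mm above the rim, 82 mm either side of this point along the feeder's y; axes as the feeder's
- neck (a point): centre of the mouth of the white filler neck, 110 mm above the counter, 25 mm above the hopper's top; inner diameter 43 mm, outer 54 mm, open 40 mm deep; z up
- cover: loose aluminium cover plate 140 (x) by 186 (y) by 5 mm, 0.16-0.28 kg, with two 12 mm square holes for the pins, 82 mm either side of centre along y; either way round fits. Origin: centre of its underside. Black bar handle, 12 mm wide (x), 60 long (y), 12 thick, centred, the bar's middle 31 mm above the origin, free below. Starts seated on the pins
- rake: blue plastic grooming rake lying flat on the left (-x) half of the cover, roughly along the feeder's y, beside the cover's bar; 170 mm long, 18 thick, about 0.1 kg; handle 20 mm wide from 85 mm behind to 30 mm before the origin, then a 56 mm wide head with white tines. Origin: middle of its underside (its balance point), x towards the tines
- rake_tip (a point): end of the rake's tines, in the middle, 9 mm above its underside, 85 mm from the origin
- rake_butt (a point): end of the rake's handle, 9 mm above its underside, 85 mm from the origin
- tray: grey plastic grooming tray, an empty open box fixed to the counter to the left (world +y): 260 mm (x) by 160 mm (y) by 40 mm high outside, walls and floor 5 mm; origin at the centre of its underside
- stick1: bamboo chew stick, a tan stick 20 by 20 mm with rounded edges, 100 mm long, with two darker rings, lying on the counter well to the right of the feeder (world -y); origin at its centre, x along the stick. Two to four sticks are there; absent ones read None
- stick2: bamboo chew stick, a tan stick 20 by 20 mm with rounded edges, 100 mm long, with two darker rings, lying on the counter well to the right of the feeder (world -y); origin at its centre, x along the stick. Two to four sticks are there; absent ones read None
- stick3: bamboo chew stick, a tan stick 20 by 20 mm with rounded edges, 100 mm long, with two darker rings, lying on the counter well to the right of the feeder (world -y); origin at its centre, x along the stick. Two to four sticks are there; absent ones read None
- stick4: bamboo chew stick, a tan stick 20 by 20 mm with rounded edges, 100 mm long, with two darker rings, lying on the counter well to the right of the feeder (world -y); origin at its centre, x along the stick. Two to four sticks are there; absent ones read None
- stopper: brick-red rubber stopper standing on its narrow end among the sticks: plug 28 mm long, 40 mm in diameter tapering to 32 at the foot; flange 60 mm in diameter, 8 thick; on top a grip 16 mm thick (x), 44 long (y), 24 high; 60 mm high in all, about 0.08 kg. Origin: centre of its foot, z up to the grip. Seated, the flange lies on the neck's rim
- flange (a point): centre of the underside of the stopper's flange, 28 mm above its foot
- clip: red metal spring clip, about 95 by 26 mm and 29 mm high, beyond the sticks; a bystander that must stay where it is
- jar: jar 80 mm in diameter, 110 mm high, beyond the tray; a bystander that must stay where it is
- brush: hand brush lying at the far right; a bystander that must stay where it is
- scoop: long spoon lying between the sticks and the robot; a bystander that must stay where it is
- driver: screwdriver lying between the feeder and the robot; a bystander that must stay where it is
There are look-alikes about, which are no part of the job. Of the things like the stopper, leave any that is white; of the rest the smaller one is meant.

How it is judged:
By the outcome, as a careful person would: the job done as asked, in the order asked, and still so for the second after the job is handed in, with the robot touching nothing.
Of stick1, stick2, stick3, stick4 only 2 to 4 are there at a start; the rules pass over those that are not, and their reading is None.
At some moment in a run one of stick1, stick2, stick3, stick4 may be knocked a few centimetres aside while the robot is not near it.
Once in a run the grip may slacken for a moment while it holds something.
It also fails if it takes over 210 s, if anything falls off the work surface, if the arm or the gripper's body presses on something with over 40 N, if the wrist force passes 120 N, or if a joint passes its speed limit or range.

### The arm

A 6-joint arm with a two-finger parallel gripper is mounted at the origin on the work surface. World frame = base frame: x ahead of the robot, y to its left, z up, the work surface at z = 0. Lengths are in m, angles in degrees, forces in N, time in s.
With the tool pointing down it reaches from about 0.4 to 0.925 m from the base axis. Payload 3.4 kg.
Tool frame: the origin (TCP) lies between the finger pads; the fingertips stand 22 mm ahead of it and the grasp point (between the pads) lies 3 mm ahead of it; z points along the fingers, y is the line along which they close (so a half turn about z gives the same grasp; the last joint's range is limited). The gripper opens to 85 mm and grips with 20 to 120 N. Pads are 22 mm wide; open, the fingers measure 114 mm over their backs; the gripper's body (76 mm by 85 mm) begins 54 mm behind the grasp point. The pads swing forward as they close: fully open they stand 13 mm farther back than shut.
Start: joints at [68.669, 17.578, 86.31, -0, 76.112, -4.211], TCP at [0.169, 0.55, 0.253] pointing down, gripper open.
Joint ranges: [-179.03, 179.03], [-60, 130.46], [8.19, 133.38], [-81.62, 261.62], [5.75, 156.47], [-153.77, 153.77]. Speed limits (degrees/s): [147.25, 147.25, 180, 180, 180, 180].

### API

Orientations are given as [roll, pitch, yaw] about the fixed x, y, z axes, in that order (R = Rz(yaw) Ry(pitch) Rx(roll)).
In Python, from station import sense, read_camera, job_done gives the robot as it stands. The module is installed in compiled form; this text tells all that it offers.
- The arm moves only by the tool servo_tool, never from a script. Its argument "motion" is a list of rows, each an object with "slide": the shift along the world's x, y, z normalised to -1 to 1, where 1 is 20 cm, a list of three; "delta_rot": the turn, a rotation vector about the world's x, y, z normalised to -1 to 1, where 1 is pi rad, a list of three; "gripper": the finger opening in mm, from 0 to 85.4. A call has 1 to 8 rows; each row is the pose to reach, as a shift and turn from the pose commanded when the call began, turning the shorter way round; what a row does not reach only later rows make up. A row lasts 1/10 s, in which the tool goes at most 50 mm and 8.59 degrees, less where a joint would pass 70% of its speed; a pose out of reach is approached as far as the arm can. A call with a number of a shift or a turn outside -1 to 1 is refused whole. A call with a gripper value outside its range is refused whole. The fingers move at their own pace and stop on an object; "squeeze" is the grip in N (left out, the last holds). Time passes only in rows, so rows that repeat a pose let the fingers close. It gives the time, the measured TCP pose, the force, the opening and the grip force at its end, in the units of the state.
- sense(): the state, without advancing time (a new reading comes with each control period).
- read_camera(name): name is "side" or "top"; returns a dict with "image" (480x640x3 uint8, red, green, blue), "depth" (480x640 float32, m along the optical axis (not along the pixel's ray), 0 where there is no reading), "camera_matrix" (3x3 intrinsics, pixels), "k1" (the pictures are not rectified: a ray, as slopes to the right and down, at radius r is drawn at 1 + k1 r^2 times it, then the intrinsics apply), "R" (3x3) and "t" (3): a world point X has camera coordinates R X + t. Camera axes: x right, y down, z forward; pixel columns grow to the right and rows downward; lengths in m; the calibration is good to about 2 mm. A picture is of the moment at which its call begins.
- job_done(): hands the job in; it is judged then, once.
The state is a dict: "t": time; "joint_positions": joint angles; "joint_vel": joint speeds; "joint_efforts": joint torques, N m; "tcp_pos": TCP position; "ee_rot": TCP orientation; "ft_force": force on the tool from outside, world axes, zero at the start; "wrist_torque": the same for the moment, N m; "opening": finger opening in m; "grip_force": force on a finger pad.
Only numpy, scipy, OpenCV 4.12 (cv2) and the standard library are available. Lean on these libraries where they do the work, as an engineer would, in place of code of your own. Each camera call takes 0.05 s, during which the arm holds its last target. There are 200 camera calls.

## Working session

There is one attempt and no reset: what is moved stays moved. The work goes in short steps, Python scripts to look and compute and a tool call to move; the robot and the scene stay as the last step left them, time stands still between calls to the robot, and variables do not carry over. Pictures are saved under pics/ and viewed, at most 14 in all, crops included, and the job is handed in when it is done.

Besides the shell and the picture viewer there is one more tool, called by a JSON object that holds its "method" and its "body", one argument or row to a line. servo_tool: Moves the arm, as the interface text tells. Its arguments: {"type":"object","properties":{"motion":{"type":"array","items":{"type":"object","properties":{"slide":{"type":"array","items":{"type":"number","minimum":-1,"maximum":1}},"delta_rot":{"type":"array","items":{"type":"number","minimum":-1,"maximum":1}},"gripper":{"type":"number"}}}},"squeeze":{"type":"number"}},"required":["motion"]}

```bash
mkdir -p pics; cat > h.py <<'E'
import numpy as np, cv2
from station import sense, read_camera, job_done
def cam(n, save=None):
    c=read_camera(n)
    if save: cv2.imwrite(f'pics/{save}.png', c['image'][:,:,::-1])
    return c
def cloud(c):
    K=np.array(c['camera_matrix']);h,w=c['depth'].shape
    u,v=np.meshgrid(np.arange(w),np.arange(h))
    xy=rays(c,np.stack([u,v],-1).reshape(-1,2))
    d=c['depth'].reshape(-1,1)
    P=np.hstack([xy*d,d]); X=(P-np.array(c['t']))@np.array(c['R'])
    X[d[:,0]==0]=np.nan
    return X.reshape(h,w,3)
def rays(c,p):
    K=np.array(c['camera_matrix']);k=float(c['k1'])
    return cv2.undistortPoints(np.asarray(p,float).reshape(-1,1,2),K,np.array([k,0,0,0,0.])).reshape(-1,2)
def onplane(c,p,z):
    xy=rays(c,p);R=np.array(c['R']);t=np.array(c['t'])
    D=np.hstack([xy,np.ones((len(xy),1))])@R; o=-R.T@t
    return o+D*((z-o[2])/D[:,2])[:,None]
E
python3 - <<'E'
from h import *
for n in('top','side'):
    c=cam(n,n+'0');print(n,c['camera_matrix'],c['k1'],-np.array(c['R']).T@c['t'],np.array(c['R']))
print(sense())
E
```

```text
top [[492.69325268   0.         327.39953981]
 [  0.         492.69325268 235.06901894]
 [  0.           0.           1.        ]] -0.09224243675722327 [ 0.44322179 -0.07760776  1.44633562] [[ 0.00559639 -0.99982473 -0.01786569]
 [-0.99847168 -0.00460472 -0.05507357]
 [ 0.05498165  0.01814659 -0.99832245]]
side [[447.44721746   0.         322.47168741]
 [  0.         447.44721746 237.29425565]
 [  0.           0.           1.        ]] -0.007557684287554891 [ 0.30891302 -1.02040686  0.79116274] [[ 0.97671985 -0.21422965 -0.01113544]
 [-0.13049371 -0.55214611 -0.82347196]
 [ 0.17026372  0.80575451 -0.56724768]]
{'t': 0.1, 'joint_positions': array([ 6.86684916e+01,  1.76204780e+01,  8.63768070e+01, -1.80483662e-04,
        7.61103281e+01, -4.20991347e+00]), 'joint_vel': array([-0.04924593, -0.16390863, -0.06896392, -0.01490053,  0.02753232,
        0.06210059]), 'joint_efforts': array([-5.73137622e-04, -4.58528173e+01, -2.52605242e+01, -1.58737803e-04,
        5.69888565e-03, -1.47825892e-05]), 'tcp_pos': array([0.16907896, 0.54896793, 0.25244542]), 'ee_rot': array([-1.79892664e+02, -7.72530660e-03,  1.62878441e+02]), 'ft_force': array([ 0.88813554, -0.79005089,  0.8024062 ]), 'wrist_torque': array([0.00673165, 0.01780265, 0.01558207]), 'grip_force': 0.0, 'opening': 0.08564743936930325}
```

View pics/top0.png

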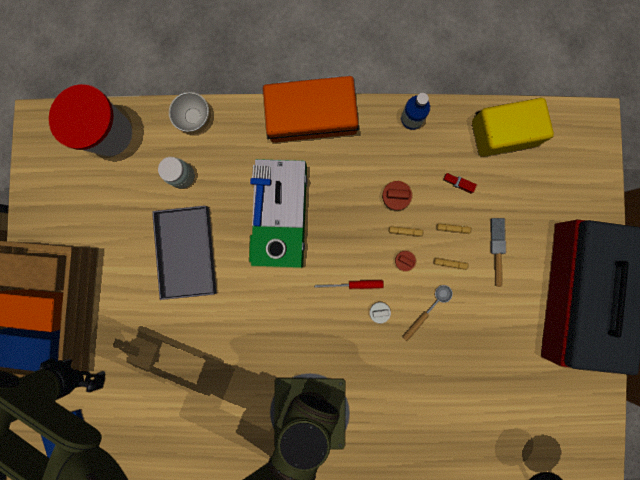

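View pics/side0.png

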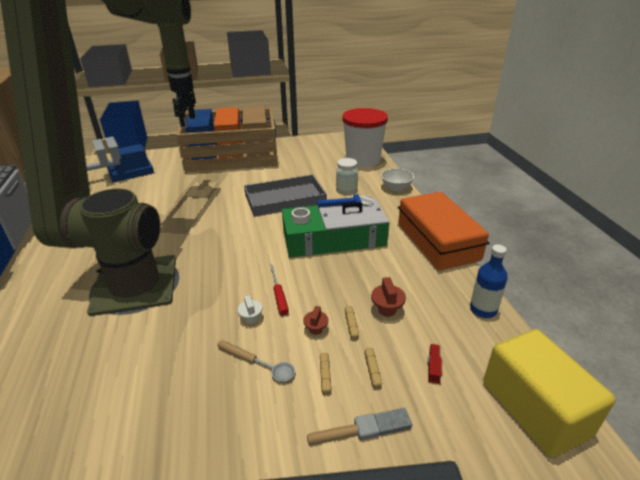

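The top view shows the feeder (hopper ring at 275,248; cover around 280,193; bar at 278,192) and the rake (259,195) with its head at the far end. It also shows the tray (185,252), three sticks (405,231; 453,228; 450,264), the small red stopper (405,261) and the look-alikes at (397,195) and (380,313). The side view agrees. Next I measure them.

```bash
cat >> h.py <<'E'
def blobs(c,m,roi,amin=25):
    mm=np.zeros(m.shape,np.uint8);x0,y0,x1,y1=roi;mm[y0:y1,x0:x1]=m[y0:y1,x0:x1]
    n,l,s,ce=cv2.connectedComponentsWithStats(mm)
    return [(s[i,4],ce[i],l==i) for i in range(1,n) if s[i,4]>=amin]
def rect(c,mask,z):
    v,u=np.nonzero(mask)
    P=onplane(c,np.stack([u,v],1),z)[:,:2].astype(np.float32)*1000
    (cx,cy),(w,h),a=cv2.minAreaRect(P)
    cc,ee,vv=cv2.PCACompute2(P,None)[0:3] if False else (P.mean(0),None,np.linalg.svd(P-P.mean(0),full_matrices=False)[2][0])
    return np.round([cx,cy,w,h,a,cc[0],cc[1],np.degrees(np.arctan2(vv[1],vv[0]))],1)
def hsv(c): return [x.astype(int) for x in cv2.split(cv2.cvtColor(c['image'],cv2.COLOR_RGB2HSV))]
E
python3 - <<'E'
from h import *
c=cam('top');H,S,V=hsv(c);X=cloud(c)
def show(name,m,roi,z,amin=25):
    for a,ce,k in blobs(c,m,roi,amin):
        print(name,a,ce.round(1),'z med/max',np.nanmedian(X[k][:,2]).round(4),np.nanmax(X[k][:,2]).round(4),rect(c,k,z))
F=(240,150,315,275)
show('green',(H>50)&(H<85)&(S>100),F,.085)
show('rake',(H>100)&(H<125)&(S>120),F,.108)
show('grey(cover)',(S<60)&(V>90),F,.09)
show('dark',(V<50),F,.125,15)
show('red',((H<8)|(H>172))&(S>120),(385,170,480,275),.036)
show('tan',((X[:,:,2]>.010)&(H>10)&(H<30)),(385,215,480,275),.02)
show('tray',(S<70)&(V<140)&(X[:,:,2]>.025),(145,195,225,305),.04)
for p in [(185,250),(278,190),(278,184),(270,205),(290,205),(259,205),(262,182),(275,248),(260,255),(405,261)]:
    print(p,X[p[1],p[0]].round(4))
E
```

```text
green 28 [304.1 205.8] z med/max 0.0448 0.0674 [598.9  12.5   2.9  67.3  87.9 599.6  12.4 178.6]
green 1758 [276.5 245.9] z med/max 0.0838 0.1061 [4.942e+02 8.830e+01 1.247e+02 1.529e+02 4.000e-01 4.876e+02 8.820e+01
 9.030e+01]
rake 420 [258.8 197.8] z med/max 0.1065 0.1151 [6.086e+02 1.328e+02 1.299e+02 5.540e+01 2.000e-01 6.186e+02 1.358e+02
 1.757e+02]
grey(cover) 2636 [282.5 192.1] z med/max 0.0892 0.1062 [ 635.1   85.7  148.9  187.7   88.5  637.2   72.6 -174.3]
grey(cover) 55 [253.8 199.2] z med/max 0.0888 0.096 [610.7 153.3   5.1  92.5  86.1 616.9 152.6 177.5]
grey(cover) 126 [275.1 248.5] z med/max 0.1083 0.1163 [ 480.1   91.6   52.6   49.9    0.6  480.    91.3 -162.5]
dark 142 [304.4 204.1] z med/max 0.0398 0.0815 [603.    9.    5.3 212.   88.2 599.6   9.1 178.3]
dark 100 [277.4 192.1] z med/max 0.121 0.1271 [632.4  82.6  12.2  59.8  87.5 632.   82.7 178.5]
dark 159 [275.4 248.4] z med/max 0.0695 0.0914 [4.792e+02 8.590e+01 3.500e+01 3.520e+01 4.000e-01 4.794e+02 8.610e+01
 1.386e+02]
dark 44 [302.5 255.4] z med/max 0.0439 0.0814 [462.1  12.9   5.5  59.4  86.6 461.   12.9 17
[... 478 characters left out ...]
4  100.1   20.6   84.6  542.9 -418.2  -95.9]
tan 238 [406.  231.3] z med/max 0.0187 0.0272 [ 533.8 -279.5  100.    20.2   83.9  533.7 -279.5  -95.9]
tan 238 [450.7 263. ] z med/max 0.0195 0.0267 [ 442.6 -409.5  101.    20.6   80.4  442.4 -409.1  -99.5]
tray 668 [182.9 251.7] z med/max 0.0368 0.0464 [ 469.7  365.2  258.2  164.3    6.3  470.7  366.2 -175.3]
(185, 250) [0.4763 0.3702 0.0058]
(278, 190) [0.6381 0.0813 0.1222]
(278, 184) [0.6547 0.0817 0.1209]
(270, 205) [0.6005 0.1066 0.0924]
(290, 205) [0.6014 0.0516 0.0862]
(259, 205) [0.5993 0.1356 0.1029]
(262, 182) [0.6631 0.1282 0.1031]
(275, 248) [0.4819 0.0935 0.0744]
(260, 255) [0.462  0.1346 0.0801]
(405, 261) [ 0.4476 -0.272   0.052 ]
```

```bash
python3 - <<'E'
import cv2
a=cv2.imread('pics/top0.png')
l=cv2.resize(a[150:275,240:315],None,fx=4.8,fy=4.8,interpolation=cv2.INTER_CUBIC)
r=cv2.resize(a[175:280,380:480],None,fx=4.3,fy=4.3,interpolation=cv2.INTER_CUBIC)
r=cv2.copyMakeBorder(r,0,600-r.shape[0],0,0,0)
cv2.imwrite('pics/crop0.png',cv2.hconcat([l,r])[:, :800])
E
```

```text
(no output)
```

View pics/crop0.png

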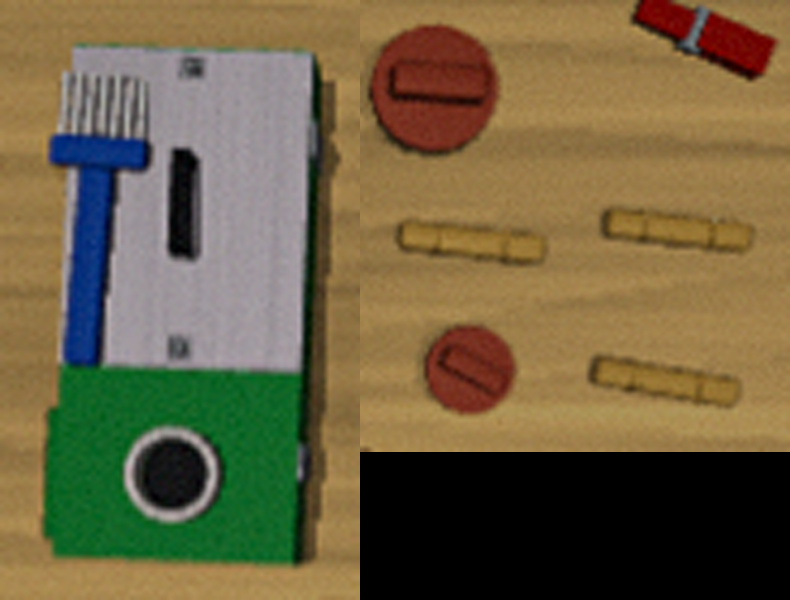

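The crop confirms the rake's handle and head, the cover holes (crop 192,68 and 178,348), the bar, and the small stopper with its grip turned about 30°. Next I refine the rake line, stopper grip and cover.

```bash
python3 - <<'E'
from h import *
c=cam('top');H,S,V=hsv(c);X=cloud(c)
m=((H>100)&(H<125)&(S>120)&(V>60))
v,u=np.nonzero(m[150:275,240:275]);P=onplane(c,np.stack([u+240,v+150],1),.108)
hd=P[P[:,0]<.64]
xs=np.linspace(.55,.635,8);ym=[(hd[abs(hd[:,0]-x)<.006][:,1].min()+hd[abs(hd[:,0]-x)<.006][:,1].max())/2 for x in xs]
p=np.polyfit(xs,ym,1);print('handle',p,np.degrees(np.arctan(p[0])),'x range',P[:,0].min(),P[:,0].max(),np.polyval(p,.62))
# holes in cover: dark pixels
dm=(V<110)&(S<90)
for a,ce,k in blobs(c,dm.astype(np.uint8),(270,155,290,232),4): print('dark',a,ce,onplane(c,[ce],.09).round(4))
# white neck ring
ring=(S<60)&(V>120)
for a,ce,k in blobs(c,ring.astype(np.uint8),(255,230,295,270),30):
  v,u=np.nonzero(k);Q=onplane(c,np.stack([u,v],1),.110)[:,:2].astype(np.float32);print('ring',cv2.minEnclosingCircle(Q))
# stopper grip: depth high
for a,ce,k in blobs(c,((X[:,:,2]>.046)).astype(np.uint8),(390,245,422,278),8): print('grip',a,rect(c,k,.06))
s=cam('side');Y=cloud(s)
k=(Y[:,:,2]>.042)&(abs(Y[:,:,0]-.449)<.05)&(abs(Y[:,:,1]+.273)<.05)
Q=Y[k][:,:2].astype(np.float32);print('side grip',len(Q),Q.mean(0),cv2.minAreaRect(Q*1000))
for lo,hi in((.036,.04),(.03,.035)):
  pass
k=(abs(Y[:,:,2]-.034)<.004)&(abs(Y[:,:,0]-.449)<.05)&(abs(Y[:,:,1]+.273)<.05)
print('side flange',cv2.minEnclosingCircle(Y[k][:,:2].astype(np.float32)))
E
```

```text
handle [-0.07973307  0.18576847] -4.558724113035831 x range 0.5436137140738307 0.6734644073367517 0.13633397003999245
dark 15 [279.6 163.4] [[0.7178 0.0817 0.09  ]]
dark 16 [270.3125 177.5   ] [[0.6779 0.1071 0.09  ]]
dark 124 [278.17741935 192.48387097] [[0.6359 0.0846 0.09  ]]
dark 19 [276.42105263 222.10526316] [[0.5532 0.0885 0.09  ]]
ring ((0.4799167811870575, 0.08924271911382675), 0.02690798044204712)
grip 83 [ 448.5 -274.5   42.8   16.6   66.3  449.  -274.5   67.6]
side grip 145 [ 0.44517654 -0.2819185 ] ((446.3822937011719, -276.9190368652344), (44.91937255859375, 16.781940460205078), 63.34685516357422)
side flange ((0.44625699520111084, -0.27699050307273865), 0.031084377318620682)
```

{"method": "servo_tool", "body": {
  "motion": [
    {"slide": [1, -1, 0], "delta_rot": [0, 0, 0.07], "gripper": 45},
    {"slide": [1, -1, 0], "delta_rot": [0, 0, 0.07], "gripper": 45},
    {"slide": [1, -1, 0], "delta_rot": [0, 0, 0.07], "gripper": 45},
    {"slide": [1, -1, 0], "delta_rot": [0, 0, 0.07], "gripper": 45},
    {"slide": [1, -1, 0], "delta_rot": [0, 0, 0.07], "gripper": 45},
    {"slide": [1, -1, 0], "delta_rot": [0, 0, 0.07], "gripper": 45},
    {"slide": [1, -1, 0], "delta_rot": [0, 0, 0.07], "gripper": 45},
    {"slide": [1, -1, 0], "delta_rot": [0, 0, 0.07], "gripper": 45}
  ]
}}

```text
t: 1.05
tcp_pos: [0.3697, 0.349, 0.2532]
ee_rot: [180.0, -0.0, 175.3]
ft_force: [0.1, 0.4, 0.0]
opening: 0.0451
grip_force: 0.0
```

{"method": "servo_tool", "body": {
  "motion": [
    {"slide": [1, -1, 0], "gripper": 45},
    {"slide": [1, -1, 0], "gripper": 45},
    {"slide": [1, -1, 0], "gripper": 45},
    {"slide": [1, -1, 0], "gripper": 45},
    {"slide": [1, -1, 0], "gripper": 45},
    {"slide": [1, -1, 0], "gripper": 45},
    {"slide": [1, -1, 0], "gripper": 45},
    {"slide": [1, -1, 0], "gripper": 45}
  ]
}}

```text
schema error: expected keys slide, delta_rot, gripper
```

{"method": "servo_tool", "body": {
  "motion": [
    {"slide": [0.25, -0.063, 0], "gripper": 45},
    {"slide": [0.25, -0.063, -0.2], "gripper": 45},
    {"slide": [0.25, -0.063, -0.4], "gripper": 45},
    {"slide": [0.25, -0.063, -0.55], "gripper": 45},
    {"slide": [0.25, -0.063, -0.62], "gripper": 45},
    {"slide": [0.25, -0.063, -0.66], "gripper": 45},
    {"slide": [0.25, -0.063, -0.685], "gripper": 45},
    {"slide": [0.25, -0.063, -0.685], "gripper": 45}
  ]
}}

```text
schema error: expected keys slide, delta_rot, gripper
```

{"method": "servo_tool", "body": {
  "motion": [
    {"slide": [1, -1, 0], "delta_rot": [0, 0, 0], "gripper": 45},
    {"slide": [1, -1, 0], "delta_rot": [0, 0, 0], "gripper": 45},
    {"slide": [1, -1, 0], "delta_rot": [0, 0, 0], "gripper": 45},
    {"slide": [1, -1, 0], "delta_rot": [0, 0, 0], "gripper": 45},
    {"slide": [1, -1, 0], "delta_rot": [0, 0, 0], "gripper": 45},
    {"slide": [1, -1, 0], "delta_rot": [0, 0, 0], "gripper": 45},
    {"slide": [1, -1, 0], "delta_rot": [0, 0, 0], "gripper": 45}
  ]
}}

```text
t: 1.75
tcp_pos: [0.5723, 0.1481, 0.2529]
ee_rot: [-180.0, 0.1, 175.4]
ft_force: [0.7, 0.0, 0.1]
opening: 0.0448
grip_force: 0.0
```

{"method": "servo_tool", "body": {
  "motion": [
    {"slide": [0.25, -0.063, 0], "delta_rot": [0, 0, 0], "gripper": 45},
    {"slide": [0.25, -0.063, -0.2], "delta_rot": [0, 0, 0], "gripper": 45},
    {"slide": [0.25, -0.063, -0.4], "delta_rot": [0, 0, 0], "gripper": 45},
    {"slide": [0.25, -0.063, -0.55], "delta_rot": [0, 0, 0], "gripper": 45},
    {"slide": [0.25, -0.063, -0.62], "delta_rot": [0, 0, 0], "gripper": 45},
    {"slide": [0.25, -0.063, -0.66], "delta_rot": [0, 0, 0], "gripper": 45},
    {"slide": [0.25, -0.063, -0.685], "delta_rot": [0, 0, 0], "gripper": 45},
    {"slide": [0.25, -0.063, -0.685], "delta_rot": [0, 0, 0], "gripper": 45}
  ]
}}

```text
t: 2.55
tcp_pos: [0.6197, 0.1376, 0.1171]
ee_rot: [180.0, 0.1, 175.5]
ft_force: [-1.1, -0.6, 0.5]
opening: 0.0448
grip_force: 0.0
```

{"method": "servo_tool", "body": {
  "motion": [
    {"slide": [0, 0, 0], "delta_rot": [0, 0, 0], "gripper": 10},
    {"slide": [0, 0, 0], "delta_rot": [0, 0, 0], "gripper": 10},
    {"slide": [0, 0, 0], "delta_rot": [0, 0, 0], "gripper": 10},
    {"slide": [0, 0, 0], "delta_rot": [0, 0, 0], "gripper": 10},
    {"slide": [0, 0, 0.1], "delta_rot": [0, 0, 0], "gripper": 10},
    {"slide": [0, 0, 0.25], "delta_rot": [0, 0, 0], "gripper": 10},
    {"slide": [0, 0, 0.25], "delta_rot": [0, 0, 0], "gripper": 10}
  ],
  "squeeze": 40
}}

```text
t: 3.25
tcp_pos: [0.622, 0.1372, 0.1704]
ee_rot: [179.9, 0.4, 175.5]
ft_force: [0.7, -0.3, -1.4]
opening: 0.0191
grip_force: 39.9
```

{"method": "servo_tool", "body": {
  "motion": [
    {"slide": [-0.2, 0.2, 0.1], "delta_rot": [0, 0, 0.02], "gripper": 10},
    {"slide": [-0.4, 0.4, 0.15], "delta_rot": [0, 0, 0.04], "gripper": 10},
    {"slide": [-0.55, 0.6, 0.15], "delta_rot": [0, 0, 0.05], "gripper": 10},
    {"slide": [-0.7, 0.8, 0.15], "delta_rot": [0, 0, 0.05], "gripper": 10},
    {"slide": [-0.8, 1, 0.15], "delta_rot": [0, 0, 0.05], "gripper": 10},
    {"slide": [-0.8, 1, 0.15], "delta_rot": [0, 0, 0.05], "gripper": 10},
    {"slide": [-0.8, 1, 0.15], "delta_rot": [0, 0, 0.05], "gripper": 10}
  ]
}}

```text
t: 3.95
tcp_pos: [0.4578, 0.3383, 0.1957]
ee_rot: [-180.0, -0.0, -175.3]
ft_force: [0.1, -0.3, -0.7]
opening: 0.0191
grip_force: 39.9
```

{"method": "servo_tool", "body": {
  "motion": [
    {"slide": [0, 0.14, -0.15], "delta_rot": [0, 0, 0], "gripper": 10},
    {"slide": [0, 0.14, -0.35], "delta_rot": [0, 0, 0], "gripper": 10},
    {"slide": [0, 0.14, -0.55], "delta_rot": [0, 0, 0], "gripper": 10},
    {"slide": [0, 0.14, -0.7], "delta_rot": [0, 0, 0], "gripper": 10},
    {"slide": [0, 0.14, -0.78], "delta_rot": [0, 0, 0], "gripper": 10},
    {"slide": [0, 0.14, -0.82], "delta_rot": [0, 0, 0], "gripper": 10},
    {"slide": [0, 0.14, -0.82], "delta_rot": [0, 0, 0], "gripper": 10}
  ]
}}

```text
t: 4.65
tcp_pos: [0.4603, 0.363, 0.0325]
ee_rot: [-179.9, -0.0, -175.6]
ft_force: [-0.6, -0.3, -1.7]
opening: 0.019
grip_force: 41.1
```

{"method": "servo_tool", "body": {
  "motion": [
    {"slide": [0, 0, 0], "delta_rot": [0, 0, 0], "gripper": 45},
    {"slide": [0, 0, 0], "delta_rot": [0, 0, 0], "gripper": 45},
    {"slide": [0, 0, 0], "delta_rot": [0, 0, 0], "gripper": 45},
    {"slide": [0, 0, 0.25], "delta_rot": [0, 0, 0], "gripper": 45},
    {"slide": [0, 0, 0.5], "delta_rot": [0, 0, -0.03], "gripper": 45},
    {"slide": [0, 0, 0.75], "delta_rot": [0, 0, -0.036], "gripper": 45},
    {"slide": [0, 0, 0.9], "delta_rot": [0, 0, -0.036], "gripper": 45},
    {"slide": [0, 0, 0.9], "delta_rot": [0, 0, -0.036], "gripper": 45}
  ]
}}

```text
t: 5.45
tcp_pos: [0.4623, 0.3669, 0.2183]
ee_rot: [179.6, 0.6, 178.0]
ft_force: [1.4, 1.3, 0.4]
opening: 0.0447
grip_force: 0.0
```

{"method": "servo_tool", "body": {
  "motion": [
    {"slide": [0.86, -1, 0], "delta_rot": [0, 0, 0], "gripper": 45},
    {"slide": [0.86, -1, 0], "delta_rot": [0, 0, 0], "gripper": 45},
    {"slide": [0.86, -1, 0], "delta_rot": [0, 0, 0], "gripper": 45},
    {"slide": [0.86, -1, 0], "delta_rot": [0, 0, 0], "gripper": 45},
    {"slide": [0.86, -1, 0], "delta_rot": [0, 0, 0], "gripper": 45},
    {"slide": [0.86, -1, 0], "delta_rot": [0, 0, 0], "gripper": 45},
    {"slide": [0.86, -1, 0], "delta_rot": [0, 0, 0], "gripper": 45}
  ]
}}

```text
t: 6.15
tcp_pos: [0.6323, 0.1626, 0.2108]
ee_rot: [-180.0, -0.1, 177.8]
ft_force: [-0.2, -0.0, -1.0]
opening: 0.045
grip_force: 0.0
```

```bash
python3 - <<'E'
from h import *
c=cam('top','top1');s=sense();print(s['tcp_pos'],s['ee_rot'])
H,S,V=hsv(c)
for a,ce,k in blobs(c,((H>100)&(H<125)&(S>120)&(V>50)).astype(np.uint8),(150,195,225,305),40): print(a,ce,rect(c,k,.023))
X=cloud(c)
for a,ce,k in blobs(c,((X[:,:,2]>.010)&(X[:,:,2]<.04)&(H>10)&(H<30)).astype(np.uint8),(385,205,480,285),60): print('tan',a,rect(c,k,.02))
E
```

```text
[0.63082829 0.16422536 0.21092432] [ 1.79992685e+02 -1.52604410e-01  1.77877972e+02]
tan 237 [ 543.  -417.3  100.7   20.3   83.6  542.9 -417.5  -96.2]
tan 237 [ 533.8 -279.5   99.9   20.8   84.6  533.8 -279.2  -95.7]
tan 240 [ 442.6 -409.5  101.    20.6   80.4  442.4 -409.2  -99.5]
```

View pics/top1.png

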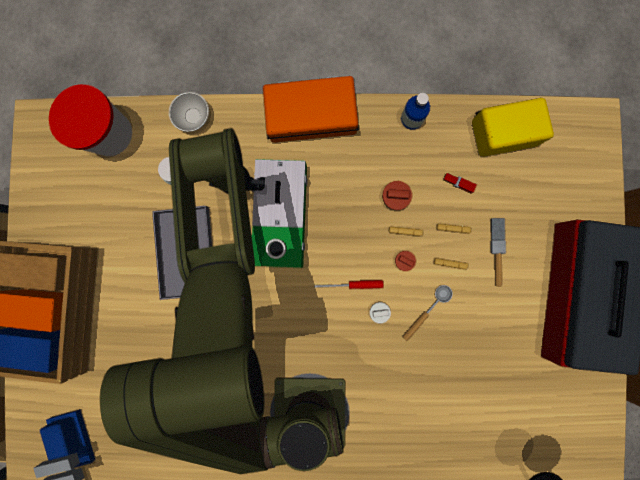

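The arm hides the tray from above; the cover is clear, with the bar at (277,191). Going for the bar.

{"method": "servo_tool", "body": {
  "motion": [
    {"slide": [0, -0.2, 0], "delta_rot": [0, 0, 0], "gripper": 45},
    {"slide": [0, -0.4, 0], "delta_rot": [0, 0, 0], "gripper": 45},
    {"slide": [0, -0.4, -0.2], "delta_rot": [0, 0, 0], "gripper": 45},
    {"slide": [0, -0.4, -0.35], "delta_rot": [0, 0, 0], "gripper": 45},
    {"slide": [0, -0.4, -0.42], "delta_rot": [0, 0, 0], "gripper": 45},
    {"slide": [0, -0.4, -0.46], "delta_rot": [0, 0, 0], "gripper": 45},
    {"slide": [0, -0.4, -0.46], "delta_rot": [0, 0, 0], "gripper": 45},
    {"slide": [0, -0.4, -0.46], "delta_rot": [0, 0, 0], "gripper": 45}
  ]
}}

```text
t: 7.0
tcp_pos: [0.632, 0.0859, 0.1214]
ee_rot: [180.0, 0.1, 178.1]
ft_force: [-0.5, -1.1, -0.1]
opening: 0.0452
grip_force: 0.0
```

{"method": "servo_tool", "body": {
  "motion": [
    {"slide": [0, 0, 0], "delta_rot": [0, 0, 0], "gripper": 5},
    {"slide": [0, 0, 0], "delta_rot": [0, 0, 0], "gripper": 5},
    {"slide": [0, 0, 0], "delta_rot": [0, 0, 0], "gripper": 5},
    {"slide": [0, 0, 0], "delta_rot": [0, 0, 0], "gripper": 5},
    {"slide": [0, 0, 0], "delta_rot": [0, 0, 0], "gripper": 5},
    {"slide": [0, 0, 0], "delta_rot": [0, 0, 0], "gripper": 5}
  ],
  "squeeze": 60
}}

```text
t: 7.6
tcp_pos: [0.6322, 0.085, 0.1216]
ee_rot: [180.0, 0.1, 178.0]
ft_force: [-0.6, 0.9, 5.9]
opening: 0.0109
grip_force: 59.3
```

```bash
python3 - <<'E'
from h import *
s=sense();print(s)
E
```

```text
{'t': 7.6, 'joint_positions': array([ 3.85867158e+00,  2.90609826e+01,  8.79455092e+01,  1.93716952e-02,
        6.28493431e+01, -8.41362529e+01]), 'joint_vel': array([-0.06481488,  0.00987254, -0.05889381,  0.08030385,  0.0063531 ,
       -0.05674878]), 'joint_efforts': array([-5.14689479e-01, -5.05074513e+01, -1.97333103e+01, -2.41652001e-01,
       -1.69699439e-01,  1.21139133e-02]), 'tcp_pos': array([0.63220499, 0.08504247, 0.12164205]), 'ee_rot': array([1.79968103e+02, 1.41646222e-01, 1.77986067e+02]), 'ft_force': array([-0.63139654,  0.92225954,  5.85740162]), 'wrist_torque': array([ 0.10559382,  0.16040598, -0.02907817]), 'grip_force': 59.29582715034485, 'opening': 0.010927594529055888}
```

{"method": "servo_tool", "body": {
  "motion": [
    {"slide": [0, 0, 0.05], "delta_rot": [0, 0, 0], "gripper": 5},
    {"slide": [0, 0, 0.1], "delta_rot": [0, 0, 0], "gripper": 5},
    {"slide": [0, 0, 0.2], "delta_rot": [0, 0, 0], "gripper": 5},
    {"slide": [0, 0, 0.3], "delta_rot": [0, 0, 0], "gripper": 5},
    {"slide": [0, 0, 0.3], "delta_rot": [0, 0, 0], "gripper": 5},
    {"slide": [0, 0, 0.3], "delta_rot": [0, 0, 0], "gripper": 5}
  ],
  "squeeze": 80
}}

```text
t: 8.2
tcp_pos: [0.6313, 0.0848, 0.1805]
ee_rot: [-180.0, 0.0, 178.0]
ft_force: [0.1, 0.4, -2.8]
opening: 0.0102
grip_force: 78.1
```

{"method": "servo_tool", "body": {
  "motion": [
    {"slide": [0, -0.15, 0], "delta_rot": [0, 0, 0], "gripper": 5},
    {"slide": [0, -0.35, 0], "delta_rot": [0, 0, 0], "gripper": 5},
    {"slide": [0, -0.55, 0], "delta_rot": [0, 0, 0], "gripper": 5},
    {"slide": [0, -0.75, 0], "delta_rot": [0, 0, 0], "gripper": 5},
    {"slide": [0, -0.84, 0], "delta_rot": [0, 0, 0], "gripper": 5},
    {"slide": [0, -0.84, 0], "delta_rot": [0, 0, 0], "gripper": 5},
    {"slide": [0, -0.84, 0], "delta_rot": [0, 0, 0], "gripper": 5}
  ]
}}

```text
t: 8.9
tcp_pos: [0.6305, -0.0827, 0.1791]
ee_rot: [179.9, -0.1, 177.9]
ft_force: [-0.4, 0.5, -2.6]
opening: 0.0103
grip_force: 78.3
```

```bash
python3 - <<'E'
from h import *
c=cam('side','side1');s=sense();print(s['tcp_pos'],s['ee_rot'],s['opening'],s['ft_force'])
E
```

```text
[ 0.63066158 -0.08204135  0.17935744] [ 1.79922902e+02 -1.09236754e-01  1.77998252e+02] 0.010399349222640346 [ 0.26129581 -0.50653293 -3.18774198]
```

View pics/side1.png

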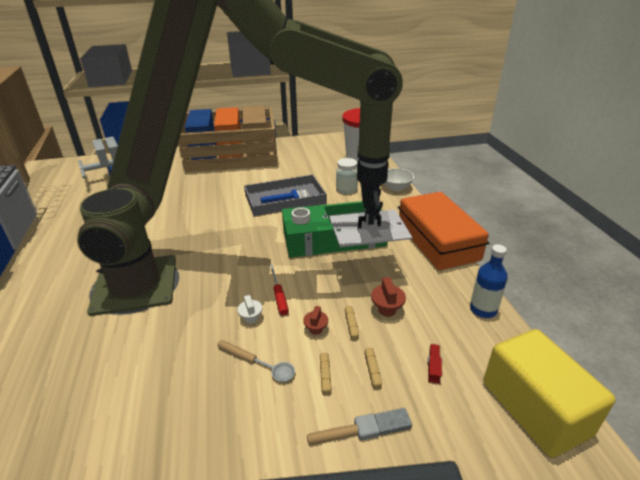

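The side view shows the rake lying in the tray (285,196) and the cover held level at (370,228). Next I lower it.

{"method": "servo_tool", "body": {
  "motion": [
    {"slide": [0, 0, -0.15], "delta_rot": [0, 0, 0], "gripper": 5},
    {"slide": [0, 0, -0.35], "delta_rot": [0, 0, 0], "gripper": 5},
    {"slide": [0, 0, -0.55], "delta_rot": [0, 0, 0], "gripper": 5},
    {"slide": [0, 0, -0.64], "delta_rot": [0, 0, 0], "gripper": 5},
    {"slide": [0, 0, -0.67], "delta_rot": [0, 0, 0], "gripper": 5},
    {"slide": [0, 0, -0.69], "delta_rot": [0, 0, 0], "gripper": 5},
    {"slide": [0, 0, -0.705], "delta_rot": [0, 0, 0], "gripper": 5},
    {"slide": [0, 0, -0.705], "delta_rot": [0, 0, 0], "gripper": 5}
  ]
}}

```text
t: 9.75
tcp_pos: [0.6322, -0.0828, 0.0403]
ee_rot: [-180.0, 0.1, 178.0]
ft_force: [0.0, -0.4, -2.2]
opening: 0.0104
grip_force: 78.3
```

{"method": "servo_tool", "body": {
  "motion": [
    {"slide": [0, 0, -0.008], "delta_rot": [0, 0, 0], "gripper": 5},
    {"slide": [0, 0, -0.013], "delta_rot": [0, 0, 0], "gripper": 5},
    {"slide": [0, 0, -0.017], "delta_rot": [0, 0, 0], "gripper": 5},
    {"slide": [0, 0, -0.017], "delta_rot": [0, 0, 0], "gripper": 5}
  ]
}}

```text
t: 10.15
tcp_pos: [0.6316, -0.0833, 0.0367]
ee_rot: [-180.0, 0.1, 178.0]
ft_force: [-0.6, 0.0, 2.1]
opening: 0.0103
grip_force: 79.0
```

{"method": "servo_tool", "body": {
  "motion": [
    {"slide": [0, 0, 0], "delta_rot": [0, 0, 0], "gripper": 35},
    {"slide": [0, 0, 0], "delta_rot": [0, 0, 0], "gripper": 35},
    {"slide": [0, 0, 0], "delta_rot": [0, 0, 0], "gripper": 35},
    {"slide": [0, 0, 0.2], "delta_rot": [0, 0, 0], "gripper": 35},
    {"slide": [0, 0, 0.45], "delta_rot": [0, 0, 0], "gripper": 35},
    {"slide": [0, 0, 0.7], "delta_rot": [0, 0, 0], "gripper": 35},
    {"slide": [0, -0.3, 0.8], "delta_rot": [0, 0, -0.04], "gripper": 45},
    {"slide": [0, -0.5, 0.8], "delta_rot": [0, 0, -0.08], "gripper": 45}
  ]
}}

```text
t: 10.95
tcp_pos: [0.6337, -0.1804, 0.2003]
ee_rot: [-180.0, 0.5, 163.5]
ft_force: [0.9, 0.1, 0.2]
opening: 0.0446
grip_force: 0.0
```

{"method": "servo_tool", "body": {
  "motion": [
    {"slide": [-0.49, -0.48, 0], "delta_rot": [0, 0, -0.44], "gripper": 45},
    {"slide": [-0.49, -0.48, 0], "delta_rot": [0, 0, -0.44], "gripper": 45},
    {"slide": [-0.49, -0.48, 0], "delta_rot": [0, 0, -0.44], "gripper": 45},
    {"slide": [-0.49, -0.48, 0], "delta_rot": [0, 0, -0.44], "gripper": 45},
    {"slide": [-0.49, -0.48, 0], "delta_rot": [0, 0, -0.44], "gripper": 45},
    {"slide": [-0.49, -0.48, 0], "delta_rot": [0, 0, -0.44], "gripper": 45},
    {"slide": [-0.49, -0.48, 0], "delta_rot": [0, 0, -0.44], "gripper": 45},
    {"slide": [-0.49, -0.48, 0], "delta_rot": [0, 0, -0.44], "gripper": 45}
  ]
}}

```text
t: 11.75
tcp_pos: [0.5331, -0.2764, 0.1956]
ee_rot: [-180.0, -0.0, 94.5]
ft_force: [-0.9, 0.2, -0.3]
opening: 0.045
grip_force: 0.0
```

```bash
python3 - <<'E'
from h import *
c=cam('top','top2');s=sense();print(s['tcp_pos'],s['ee_rot'])
E
```

```text
[ 0.53317143 -0.27640268  0.19564763] [-1.79997821e+02 -2.23407903e-03  9.41641214e+01]
```

View pics/top2.png

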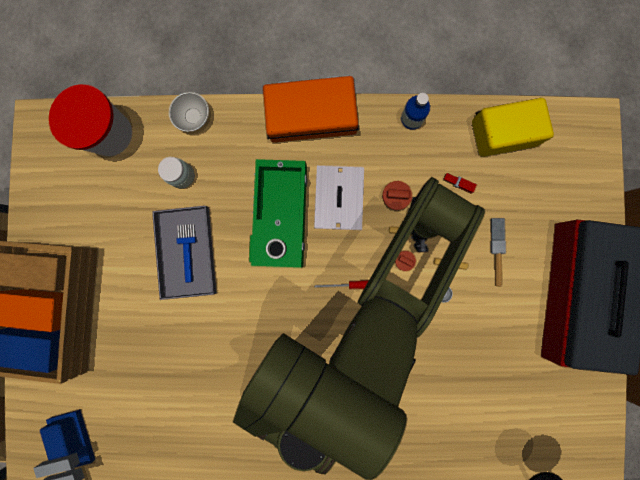

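Cover lies flat on the counter (339,197), the bay is open with pins at (280,164) and (277,222), and the rake is in the tray. Now I measure the pins and the cover.

```bash
python3 - <<'E'
from h import *
c=cam('top');H,S,V=hsv(c)
for lab,roi in(('p',(270,155,290,172)),('p',(268,214,288,230))):
  for a,ce,k in blobs(c,(S<70).astype(np.uint8),roi,3): print(lab,a,ce,onplane(c,[ce],.095).round(4))
for a,ce,k in blobs(c,((V<60)).astype(np.uint8),(325,175,350,220),15): print('bar',a,rect(c,k,.037))
for a,ce,k in blobs(c,((S<60)&(V>90)).astype(np.uint8),(310,160,370,235),100): print('cov',a,rect(c,k,.005))
g=(H>50)&(H<85)&(S>100)
for a,ce,k in blobs(c,g.astype(np.uint8),(240,150,315,275),200): print('green',a,rect(c,k,.085))
s=cam('side');H,S,V=hsv(s);Y=cloud(s)
for a,ce,k in blobs(s,((Y[:,:,2]>.010)&(Y[:,:,2]<.04)&(H>10)&(H<30)).astype(np.uint8),(280,290,420,400),40): print('side tan',a,rect(s,k,.016))
E
```

```text
p 26 [279.80769231 164.42307692] [[0.7139 0.0805 0.095 ]]
p 25 [277.2  222.24] [[0.5525 0.0857 0.095 ]]
bar 80 [633.6 -84.2  10.7  58.4  86.4 632.9 -84.3 176.7]
cov 2864 [634.4 -84.4 140.1 186.8  88.  633.8 -84.5 177.7]
green 5085 [580.4  86.3 148.8 297.8  88.  583.6  84.3 177.6]
side tan 278 [ 532.8 -281.7  106.9   21.7   84.2  532.3 -283.9  -96.3]
side tan 385 [ 541.3 -423.4  107.    21.9   83.5  541.2 -424.6  -96.8]
side tan 377 [ 438.4 -413.8  104.8   20.3   79.8  438.2 -415.   -99.9]
```

{"method": "servo_tool", "body": {
  "motion": [
    {"slide": [0, -0.015, -0.1], "delta_rot": [0, 0, -0.05], "gripper": 40},
    {"slide": [0, -0.015, -0.3], "delta_rot": [0, 0, -0.05], "gripper": 40},
    {"slide": [0, -0.015, -0.5], "delta_rot": [0, 0, -0.052], "gripper": 40},
    {"slide": [0, -0.015, -0.7], "delta_rot": [0, 0, -0.052], "gripper": 40},
    {"slide": [0, -0.015, -0.78], "delta_rot": [0, 0, -0.052], "gripper": 40},
    {"slide": [0, -0.015, -0.83], "delta_rot": [0, 0, -0.052], "gripper": 40},
    {"slide": [0, -0.015, -0.845], "delta_rot": [0, 0, -0.052], "gripper": 40},
    {"slide": [0, -0.015, -0.845], "delta_rot": [0, 0, -0.052], "gripper": 40}
  ]
}}

```text
t: 12.7
tcp_pos: [0.5338, -0.2797, 0.027]
ee_rot: [180.0, 0.0, 85.6]
ft_force: [0.4, 0.5, -0.4]
opening: 0.0401
grip_force: 0.0
```

{"method": "servo_tool", "body": {
  "motion": [
    {"slide": [0, 0, 0], "delta_rot": [0, 0, 0], "gripper": 10},
    {"slide": [0, 0, 0], "delta_rot": [0, 0, 0], "gripper": 10},
    {"slide": [0, 0, 0], "delta_rot": [0, 0, 0], "gripper": 10},
    {"slide": [0, 0, 0], "delta_rot": [0, 0, 0], "gripper": 10},
    {"slide": [0, 0, 0.15], "delta_rot": [0, 0, 0], "gripper": 10},
    {"slide": [0, 0, 0.4], "delta_rot": [0, 0, 0], "gripper": 10},
    {"slide": [0, 0, 0.6], "delta_rot": [0, 0, 0], "gripper": 10},
    {"slide": [0, 0, 0.7], "delta_rot": [0, 0, 0], "gripper": 10}
  ],
  "squeeze": 50
}}

```text
t: 13.5
tcp_pos: [0.5349, -0.2803, 0.1711]
ee_rot: [179.7, 0.2, 85.5]
ft_force: [0.2, -0.4, -0.4]
opening: 0.019
grip_force: 48.9
```

{"method": "servo_tool", "body": {
  "motion": [
    {"slide": [0.08, 0.2, 0], "delta_rot": [0, 0, 0.014], "gripper": 10},
    {"slide": [0.15, 0.4, 0], "delta_rot": [0, 0, 0.014], "gripper": 10},
    {"slide": [0.2, 0.6, 0], "delta_rot": [0, 0, 0.014], "gripper": 10},
    {"slide": [0.29, 0.8, 0], "delta_rot": [0, 0, 0.014], "gripper": 10},
    {"slide": [0.29, 1, 0], "delta_rot": [0, 0, 0.014], "gripper": 10},
    {"slide": [0.29, 1, 0], "delta_rot": [0, 0, 0.014], "gripper": 10}
  ]
}}

```text
t: 14.1
tcp_pos: [0.5908, -0.0743, 0.1667]
ee_rot: [-179.9, -0.1, 88.3]
ft_force: [-0.5, -0.2, -0.1]
opening: 0.0191
grip_force: 48.9
```

{"method": "servo_tool", "body": {
  "motion": [
    {"slide": [0, 0.2, 0], "delta_rot": [0, 0, 0], "gripper": 10},
    {"slide": [0, 0.4, 0], "delta_rot": [0, 0, 0], "gripper": 10},
    {"slide": [0, 0.6, 0], "delta_rot": [0, 0, 0], "gripper": 10},
    {"slide": [0, 0.8, 0], "delta_rot": [0, 0, 0], "gripper": 10},
    {"slide": [0, 0.815, 0], "delta_rot": [0, 0, 0], "gripper": 10},
    {"slide": [0, 0.815, 0], "delta_rot": [0, 0, 0], "gripper": 10}
  ]
}}

```text
t: 14.7
tcp_pos: [0.591, 0.0841, 0.1668]
ee_rot: [-180.0, 0.0, 88.1]
ft_force: [-0.2, -0.5, -0.8]
opening: 0.0186
grip_force: 48.9
```

{"method": "servo_tool", "body": {
  "motion": [
    {"slide": [0.01, -0.01, -0.15], "delta_rot": [0, 0, 0], "gripper": 10},
    {"slide": [0.01, -0.01, -0.35], "delta_rot": [0, 0, 0], "gripper": 10},
    {"slide": [0.01, -0.01, -0.48], "delta_rot": [0, 0, 0], "gripper": 10},
    {"slide": [0.01, -0.01, -0.54], "delta_rot": [0, 0, 0], "gripper": 10},
    {"slide": [0.01, -0.01, -0.54], "delta_rot": [0, 0, 0], "gripper": 28},
    {"slide": [0.01, -0.01, -0.54], "delta_rot": [0, 0, 0], "gripper": 28},
    {"slide": [0.01, -0.01, -0.54], "delta_rot": [0, 0, 0], "gripper": 28}
  ]
}}

```text
t: 15.4
tcp_pos: [0.6016, 0.0805, 0.0618]
ee_rot: [179.1, -0.1, 87.8]
ft_force: [9.0, 2.7, 4.7]
opening: 0.028
grip_force: 0.0
```

{"method": "servo_tool", "body": {
  "motion": [
    {"slide": [0, 0, 0.2], "delta_rot": [0, 0, 0], "gripper": 28},
    {"slide": [0, 0, 0.45], "delta_rot": [0, 0, 0], "gripper": 40},
    {"slide": [0, 0, 0.65], "delta_rot": [0, 0, 0], "gripper": 40},
    {"slide": [0, -0.25, 0.65], "delta_rot": [0, 0, 0], "gripper": 40},
    {"slide": [0, -0.5, 0.65], "delta_rot": [0, 0, 0], "gripper": 40},
    {"slide": [0, -0.75, 0.65], "delta_rot": [0, 0, 0], "gripper": 40},
    {"slide": [0, -1, 0.65], "delta_rot": [0, 0, 0], "gripper": 40},
    {"slide": [0, -1, 0.65], "delta_rot": [0, 0, 0], "gripper": 40}
  ]
}}

```text
t: 16.2
tcp_pos: [0.5929, -0.127, 0.1891]
ee_rot: [179.9, 0.3, 87.6]
ft_force: [0.1, 0.0, 0.1]
opening: 0.0403
grip_force: 0.0
```

```bash
cat > look.py <<'E'
from h import *
s=sense();print(s['t'],s['tcp_pos'].round(4),s['ee_rot'].round(1))
c=cam('top','last');H,S,V=hsv(c);X=cloud(c)
for a,ce,k in blobs(c,((X[:,:,2]>.010)&(X[:,:,2]<.04)&(H>10)&(H<30)).astype(np.uint8),(385,205,480,285),60): print('tan',a,rect(c,k,.02))
for a,ce,k in blobs(c,((X[:,:,2]>.028)&(X[:,:,2]<.085)&(H>10)&(H<30)&(S>60)).astype(np.uint8),(240,150,315,235),40): print('bay',a,np.nanmedian(X[k][:,2]),rect(c,k,.045))
for a,ce,k in blobs(c,((X[:,:,2]>.046)&((H<8)|(H>172))).astype(np.uint8),(385,245,425,278),8): print('grip',a,rect(c,k,.06))
for a,ce,k in blobs(c,((X[:,:,2]>.015)&((H<8)|(H>172))&(S>100)).astype(np.uint8),(385,245,425,278),80): print('flange',a,rect(c,k,.036))
E
python3 look.py
```

```text
16.2 [ 0.5929 -0.127   0.1891] [179.9   0.3  87.6]
tan 236 [ 543.  -417.1  101.    20.5   83.6  542.9 -417.7  -96.4]
tan 237 [ 442.3 -409.4  101.1   20.5   79.6  442.5 -408.9 -100. ]
bay 223 0.043615546190488956 [604.3  81.2  98.3  18.9  87.6 604.2  79.4 -92.2]
grip 85 [ 448.6 -274.3   43.1   16.6   66.3  449.  -274.1   68.9]
flange 297 [ 449.4 -273.7   54.1   54.4   18.6  449.4 -274.   142.8]
```

{"method": "servo_tool", "body": {
  "motion": [
    {"slide": [-0.1, -0.25, 0], "delta_rot": [0, 0, -0.02], "gripper": 40},
    {"slide": [-0.25, -0.5, 0], "delta_rot": [0, 0, -0.021], "gripper": 40},
    {"slide": [-0.25, -0.75, 0], "delta_rot": [0, 0, -0.021], "gripper": 40},
    {"slide": [-0.25, -1, 0], "delta_rot": [0, 0, -0.021], "gripper": 40},
    {"slide": [-0.25, -1, 0], "delta_rot": [0, 0, -0.021], "gripper": 40},
    {"slide": [-0.25, -1, 0], "delta_rot": [0, 0, -0.021], "gripper": 40}
  ]
}}

```text
t: 16.85
tcp_pos: [0.5427, -0.3203, 0.1885]
ee_rot: [-180.0, -0.0, 84.0]
ft_force: [-0.6, 0.3, 0.2]
opening: 0.04
grip_force: 0.0
```

{"method": "servo_tool", "body": {
  "motion": [
    {"slide": [0, -0.25, 0], "delta_rot": [0, 0, 0], "gripper": 40},
    {"slide": [0, -0.45, 0], "delta_rot": [0, 0, 0], "gripper": 40},
    {"slide": [0, -0.45, -0.2], "delta_rot": [0, 0, 0], "gripper": 40},
    {"slide": [0, -0.45, -0.4], "delta_rot": [0, 0, 0], "gripper": 40},
    {"slide": [0, -0.45, -0.5], "delta_rot": [0, 0, 0], "gripper": 40},
    {"slide": [0, -0.45, -0.5], "delta_rot": [0, 0, 0], "gripper": 40},
    {"slide": [0, -0.45, -0.5], "delta_rot": [0, 0, 0], "gripper": 40}
  ]
}}

```text
t: 17.55
tcp_pos: [0.5437, -0.4066, 0.0888]
ee_rot: [-180.0, -0.1, 84.3]
ft_force: [-0.0, -0.2, 0.0]
opening: 0.04
grip_force: 0.0
```

```bash
python3 - <<'E'
from h import *
s=sense();print(s['t'],s['tcp_pos'].round(4),s['ee_rot'].round(1))
s=cam('side');H,S,V=hsv(s);Y=cloud(s)
for a,ce,k in blobs(s,((Y[:,:,2]>.010)&(Y[:,:,2]<.04)&(H>10)&(H<30)).astype(np.uint8),(280,290,420,400),40): print('side tan',a,rect(s,k,.016))
E
```

```text
17.55 [ 0.5437 -0.4066  0.0888] [-1.80e+02 -1.00e-01  8.43e+01]
side tan 384 [ 541.4 -423.4  107.    21.7   83.3  541.2 -424.2  -96.7]
side tan 378 [ 438.4 -413.9  104.9   20.3   79.8  438.2 -415.4  -99.8]
```

{"method": "servo_tool", "body": {
  "motion": [
    {"slide": [0, -0.05, -0.1], "delta_rot": [0, 0, 0], "gripper": 40},
    {"slide": [0, -0.05, -0.22], "delta_rot": [0, 0, 0], "gripper": 40},
    {"slide": [0, -0.05, -0.28], "delta_rot": [0, 0, 0], "gripper": 40},
    {"slide": [0, -0.05, -0.31], "delta_rot": [0, 0, 0], "gripper": 40},
    {"slide": [0, -0.05, -0.31], "delta_rot": [0, 0, 0], "gripper": 40}
  ]
}}

```text
t: 18.1
tcp_pos: [0.5435, -0.4181, 0.0269]
ee_rot: [-180.0, -0.0, 84.2]
ft_force: [-0.1, 0.6, 0.0]
opening: 0.0405
grip_force: 0.0
```

{"method": "servo_tool", "body": {
  "motion": [
    {"slide": [0, 0, 0], "delta_rot": [0, 0, 0], "gripper": 10},
    {"slide": [0, 0, 0], "delta_rot": [0, 0, 0], "gripper": 10},
    {"slide": [0, 0, 0], "delta_rot": [0, 0, 0], "gripper": 10},
    {"slide": [0, 0, 0], "delta_rot": [0, 0, 0], "gripper": 10},
    {"slide": [0, 0, 0.15], "delta_rot": [0, 0, 0], "gripper": 10},
    {"slide": [0, 0, 0.4], "delta_rot": [0, 0, 0], "gripper": 10},
    {"slide": [0, 0, 0.6], "delta_rot": [0, 0, 0], "gripper": 10},
    {"slide": [0, 0, 0.7], "delta_rot": [0, 0, 0], "gripper": 10}
  ]
}}

```text
t: 18.9
tcp_pos: [0.5447, -0.4197, 0.1712]
ee_rot: [179.7, 0.2, 84.2]
ft_force: [0.4, -0.6, -0.6]
opening: 0.019
grip_force: 50.2
```

{"method": "servo_tool", "body": {
  "motion": [
    {"slide": [0, 0.2, 0], "delta_rot": [0, 0, 0.01], "gripper": 10},
    {"slide": [0, 0.4, 0], "delta_rot": [0, 0, 0.02], "gripper": 10},
    {"slide": [0, 0.6, 0], "delta_rot": [0, 0, 0.02], "gripper": 10},
    {"slide": [0, 0.8, 0], "delta_rot": [0, 0, 0.021], "gripper": 10},
    {"slide": [0, 1, 0], "delta_rot": [0, 0, 0.021], "gripper": 10},
    {"slide": [0, 1, 0], "delta_rot": [0, 0, 0.021], "gripper": 10}
  ]
}}

```text
t: 19.5
tcp_pos: [0.5418, -0.2131, 0.1665]
ee_rot: [-179.8, -0.2, 88.2]
ft_force: [-0.8, 0.6, -0.3]
opening: 0.0186
grip_force: 50.2
```

{"method": "servo_tool", "body": {
  "motion": [
    {"slide": [0.12, 0.2, 0], "delta_rot": [0, 0, 0], "gripper": 10},
    {"slide": [0.24, 0.4, 0], "delta_rot": [0, 0, 0], "gripper": 10},
    {"slide": [0.36, 0.6, 0], "delta_rot": [0, 0, 0], "gripper": 10},
    {"slide": [0.48, 0.8, 0], "delta_rot": [0, 0, 0], "gripper": 10},
    {"slide": [0.6, 1, 0], "delta_rot": [0, 0, 0], "gripper": 10},
    {"slide": [0.6, 1, 0], "delta_rot": [0, 0, 0], "gripper": 10}
  ]
}}

```text
t: 20.1
tcp_pos: [0.6667, -0.0136, 0.1666]
ee_rot: [179.8, -0.1, 88.3]
ft_force: [0.1, -0.4, -1.0]
opening: 0.0186
grip_force: 50.2
```

{"method": "servo_tool", "body": {
  "motion": [
    {"slide": [0, 0.2, 0], "delta_rot": [0, 0, 0], "gripper": 10},
    {"slide": [0, 0.4, 0], "delta_rot": [0, 0, 0], "gripper": 10},
    {"slide": [0, 0.5, 0], "delta_rot": [0, 0, 0], "gripper": 10},
    {"slide": [0, 0.5, 0], "delta_rot": [0, 0, 0], "gripper": 10},
    {"slide": [0, 0.5, 0], "delta_rot": [0, 0, 0], "gripper": 10}
  ]
}}

```text
t: 20.6
tcp_pos: [0.6631, 0.0808, 0.1665]
ee_rot: [-180.0, 0.1, 88.0]
ft_force: [-0.7, -1.0, -1.5]
opening: 0.0183
grip_force: 50.2
```

{"method": "servo_tool", "body": {
  "motion": [
    {"slide": [0, 0, -0.15], "delta_rot": [0, 0, 0], "gripper": 10},
    {"slide": [0, 0, -0.35], "delta_rot": [0, 0, 0], "gripper": 10},
    {"slide": [0, 0, -0.48], "delta_rot": [0, 0, 0], "gripper": 10},
    {"slide": [0, 0, -0.53], "delta_rot": [0, 0, 0], "gripper": 10},
    {"slide": [0, 0, -0.53], "delta_rot": [0, 0, 0], "gripper": 26},
    {"slide": [0, 0, -0.53], "delta_rot": [0, 0, 0], "gripper": 26},
    {"slide": [0, 0, -0.53], "delta_rot": [0, 0, 0], "gripper": 26}
  ]
}}

```text
t: 21.3
tcp_pos: [0.6649, 0.0812, 0.0627]
ee_rot: [179.8, -0.0, 88.0]
ft_force: [0.1, -0.8, 0.5]
opening: 0.0259
grip_force: 0.1
```

{"method": "servo_tool", "body": {
  "motion": [
    {"slide": [0, 0, 0.2], "delta_rot": [0, 0, 0], "gripper": 26},
    {"slide": [0, 0, 0.45], "delta_rot": [0, 0, 0], "gripper": 40},
    {"slide": [0, 0, 0.65], "delta_rot": [0, 0, 0], "gripper": 40},
    {"slide": [-0.2, -0.25, 0.65], "delta_rot": [0, 0, -0.02], "gripper": 40},
    {"slide": [-0.4, -0.5, 0.65], "delta_rot": [0, 0, -0.04], "gripper": 40},
    {"slide": [-0.6, -0.75, 0.65], "delta_rot": [0, 0, -0.04], "gripper": 40},
    {"slide": [-0.8, -1, 0.65], "delta_rot": [0, 0, -0.044], "gripper": 40},
    {"slide": [-0.8, -1, 0.65], "delta_rot": [0, 0, -0.044], "gripper": 40}
  ]
}}

```text
t: 22.1
tcp_pos: [0.5066, -0.115, 0.1927]
ee_rot: [179.8, 0.0, 80.1]
ft_force: [0.5, -0.7, -0.4]
opening: 0.0402
grip_force: 0.0
```

```bash
python3 look.py
```

```text
22.1 [ 0.5066 -0.115   0.1927] [179.8   0.   80.1]
tan 240 [ 442.5 -409.   102.    20.5   79.9  442.4 -409.1  -99.7]
bay 224 0.043924362776683705 [662.3  77.8  96.   18.9  87.6 662.2  77.2 -92.4]
bay 224 0.04359242584666756 [604.1  81.3  98.3  19.3  87.6 604.   79.3 -92. ]
grip 85 [ 449.1 -274.5   43.1   15.4   66.3  449.1 -274.4   67.4]
flange 300 [ 449.1 -274.2   51.6   54.3   90.   449.1 -274.2  159.5]
```

{"method": "servo_tool", "body": {
  "motion": [
    {"slide": [-0.1, -0.25, 0], "delta_rot": [0, 0, 0], "gripper": 40},
    {"slide": [-0.31, -0.5, 0], "delta_rot": [0, 0, 0], "gripper": 40},
    {"slide": [-0.31, -0.75, 0], "delta_rot": [0, 0, 0], "gripper": 40},
    {"slide": [-0.31, -1, 0], "delta_rot": [0, 0, 0], "gripper": 40},
    {"slide": [-0.31, -1, 0], "delta_rot": [0, 0, 0], "gripper": 40},
    {"slide": [-0.31, -1, 0], "delta_rot": [0, 0, 0], "gripper": 40}
  ]
}}

```text
t: 22.75
tcp_pos: [0.4459, -0.3165, 0.1922]
ee_rot: [179.8, 0.1, 79.9]
ft_force: [0.4, 0.7, 0.1]
opening: 0.0399
grip_force: 0.0
```

{"method": "servo_tool", "body": {
  "motion": [
    {"slide": [0, -0.25, 0], "delta_rot": [0, 0, 0], "gripper": 40},
    {"slide": [0, -0.45, 0], "delta_rot": [0, 0, 0], "gripper": 40},
    {"slide": [0, -0.45, -0.2], "delta_rot": [0, 0, 0], "gripper": 40},
    {"slide": [0, -0.45, -0.4], "delta_rot": [0, 0, 0], "gripper": 40},
    {"slide": [0, -0.45, -0.5], "delta_rot": [0, 0, 0], "gripper": 40},
    {"slide": [0, -0.45, -0.5], "delta_rot": [0, 0, 0], "gripper": 40},
    {"slide": [0, -0.45, -0.5], "delta_rot": [0, 0, 0], "gripper": 40}
  ]
}}

```text
t: 23.45
tcp_pos: [0.4459, -0.4024, 0.0913]
ee_rot: [180.0, -0.0, 80.2]
ft_force: [0.5, -0.7, 0.7]
opening: 0.0396
grip_force: 0.0
```

```bash
python3 - <<'E'
from h import *
s=sense();print(s['t'],s['tcp_pos'].round(4),s['ee_rot'].round(1))
s=cam('side');H,S,V=hsv(s);Y=cloud(s)
for a,ce,k in blobs(s,((Y[:,:,2]>.010)&(Y[:,:,2]<.04)&(H>10)&(H<30)).astype(np.uint8),(280,290,420,400),40): print('side tan',a,rect(s,k,.016))
E
```

```text
23.45 [ 0.4459 -0.4024  0.0913] [180.   -0.   80.2]
side tan 378 [ 438.5 -413.8  104.7   20.2   79.8  438.2 -415.3  -99.8]
```

{"method": "servo_tool", "body": {
  "motion": [
    {"slide": [-0.018, -0.035, -0.1], "delta_rot": [0, 0, 0], "gripper": 40},
    {"slide": [-0.018, -0.035, -0.22], "delta_rot": [0, 0, 0], "gripper": 40},
    {"slide": [-0.018, -0.035, -0.29], "delta_rot": [0, 0, 0], "gripper": 40},
    {"slide": [-0.018, -0.035, -0.32], "delta_rot": [0, 0, 0], "gripper": 40},
    {"slide": [-0.018, -0.035, -0.32], "delta_rot": [0, 0, 0], "gripper": 40}
  ]
}}

```text
t: 24.0
tcp_pos: [0.4417, -0.4103, 0.0268]
ee_rot: [-180.0, -0.0, 80.1]
ft_force: [-0.6, -0.5, 0.0]
opening: 0.0401
grip_force: 0.0
```

{"method": "servo_tool", "body": {
  "motion": [
    {"slide": [0, 0, 0], "delta_rot": [0, 0, 0], "gripper": 10},
    {"slide": [0, 0, 0], "delta_rot": [0, 0, 0], "gripper": 10},
    {"slide": [0, 0, 0], "delta_rot": [0, 0, 0], "gripper": 10},
    {"slide": [0, 0, 0], "delta_rot": [0, 0, 0], "gripper": 10},
    {"slide": [0, 0, 0.15], "delta_rot": [0, 0, 0], "gripper": 10},
    {"slide": [0, 0, 0.4], "delta_rot": [0, 0, 0], "gripper": 10},
    {"slide": [0, 0, 0.6], "delta_rot": [0, 0, 0], "gripper": 10},
    {"slide": [0, 0, 0.7], "delta_rot": [0, 0, 0], "gripper": 10}
  ]
}}

```text
t: 24.8
tcp_pos: [0.4428, -0.412, 0.1709]
ee_rot: [179.7, 0.2, 80.1]
ft_force: [0.5, -0.5, -0.9]
opening: 0.0186
grip_force: 49.5
```

{"method": "servo_tool", "body": {
  "motion": [
    {"slide": [0.2, 0.2, 0], "delta_rot": [0, 0, 0.02], "gripper": 10},
    {"slide": [0.4, 0.4, 0], "delta_rot": [0, 0, 0.03], "gripper": 10},
    {"slide": [0.6, 0.6, 0], "delta_rot": [0, 0, 0.044], "gripper": 10},
    {"slide": [0.8, 0.8, 0], "delta_rot": [0, 0, 0.044], "gripper": 10},
    {"slide": [0.95, 1, 0], "delta_rot": [0, 0, 0.044], "gripper": 10},
    {"slide": [0.95, 1, 0], "delta_rot": [0, 0, 0.044], "gripper": 10},
    {"slide": [0.95, 1, 0], "delta_rot": [0, 0, 0.044], "gripper": 10}
  ]
}}

```text
t: 25.5
tcp_pos: [0.6339, -0.2069, 0.1664]
ee_rot: [179.9, -0.1, 88.3]
ft_force: [-0.1, -0.3, 0.0]
opening: 0.0188
grip_force: 49.4
```

{"method": "servo_tool", "body": {
  "motion": [
    {"slide": [0, 0.2, 0], "delta_rot": [0, 0, 0], "gripper": 10},
    {"slide": [0, 0.4, 0], "delta_rot": [0, 0, 0], "gripper": 10},
    {"slide": [0, 0.6, 0], "delta_rot": [0, 0, 0], "gripper": 10},
    {"slide": [0, 0.8, 0], "delta_rot": [0, 0, 0], "gripper": 10},
    {"slide": [0, 1, 0], "delta_rot": [0, 0, 0], "gripper": 10},
    {"slide": [0, 1, 0], "delta_rot": [0, 0, 0], "gripper": 10}
  ]
}}

```text
t: 26.1
tcp_pos: [0.6303, -0.0066, 0.1666]
ee_rot: [-179.9, -0.1, 88.2]
ft_force: [0.2, -0.8, 0.7]
opening: 0.0187
grip_force: 49.4
```

{"method": "servo_tool", "body": {
  "motion": [
    {"slide": [0, 0.2, 0], "delta_rot": [0, 0, 0], "gripper": 10},
    {"slide": [0, 0.4, 0], "delta_rot": [0, 0, 0], "gripper": 10},
    {"slide": [0, 0.46, 0], "delta_rot": [0, 0, 0], "gripper": 10},
    {"slide": [0, 0.46, 0], "delta_rot": [0, 0, 0], "gripper": 10},
    {"slide": [0, 0.46, 0], "delta_rot": [0, 0, 0], "gripper": 10}
  ]
}}

```text
t: 26.6
tcp_pos: [0.6314, 0.0798, 0.1666]
ee_rot: [-180.0, 0.1, 88.0]
ft_force: [-0.0, 0.1, -1.3]
opening: 0.0184
grip_force: 49.4
```

{"method": "servo_tool", "body": {
  "motion": [
    {"slide": [0.007, 0, -0.15], "delta_rot": [0, 0, 0], "gripper": 10},
    {"slide": [0.007, 0, -0.35], "delta_rot": [0, 0, 0], "gripper": 10},
    {"slide": [0.007, 0, -0.44], "delta_rot": [0, 0, 0], "gripper": 10},
    {"slide": [0.007, 0, -0.47], "delta_rot": [0, 0, 0], "gripper": 10},
    {"slide": [0.007, 0, -0.47], "delta_rot": [0, 0, 0], "gripper": 30},
    {"slide": [0.007, 0, -0.47], "delta_rot": [0, 0, 0], "gripper": 30},
    {"slide": [0.007, 0, -0.47], "delta_rot": [0, 0, 0], "gripper": 30}
  ]
}}

```text
t: 27.3
tcp_pos: [0.6343, 0.081, 0.0744]
ee_rot: [179.8, -0.0, 88.0]
ft_force: [0.1, -0.5, -0.5]
opening: 0.0302
grip_force: 0.0
```

{"method": "servo_tool", "body": {
  "motion": [
    {"slide": [0, 0, 0.2], "delta_rot": [0, 0, 0], "gripper": 30},
    {"slide": [0, 0, 0.45], "delta_rot": [0, 0, 0], "gripper": 40},
    {"slide": [0, 0, 0.6], "delta_rot": [0, 0, 0], "gripper": 40},
    {"slide": [-0.2, -0.25, 0.6], "delta_rot": [0, 0, 0], "gripper": 40},
    {"slide": [-0.4, -0.5, 0.6], "delta_rot": [0, 0, 0], "gripper": 40},
    {"slide": [-0.6, -0.75, 0.6], "delta_rot": [0, 0, 0], "gripper": 40},
    {"slide": [-0.9, -1, 0.6], "delta_rot": [0, 0, 0], "gripper": 40},
    {"slide": [-0.9, -1, 0.6], "delta_rot": [0, 0, 0], "gripper": 40}
  ]
}}

```text
t: 28.1
tcp_pos: [0.4663, -0.1063, 0.1942]
ee_rot: [179.8, 0.1, 88.1]
ft_force: [0.6, -0.7, 0.8]
opening: 0.04
grip_force: 0.0
```

```bash
python3 look.py; cp pics/last.png pics/top3.png
```

```text
28.1 [ 0.4663 -0.1063  0.1942] [1.798e+02 1.000e-01 8.810e+01]
bay 224 0.04334027355896225 [662.3  77.8  96.   18.8  87.6 662.3  77.3 -92.5]
bay 221 0.043146542742775656 [633.3  77.4  95.9  18.6  87.7 633.2  77.  -92.1]
bay 220 0.04253951179549066 [604.2  80.   95.8  19.   87.6 604.1  78.7 -92.2]
grip 82 [ 448.6 -274.3   43.1   16.6   66.3  449.  -274.7   67.8]
flange 297 [ 449.1 -274.2   53.2   55.3   18.6  449.1 -274.5  -66.6]
```

View pics/top3.png

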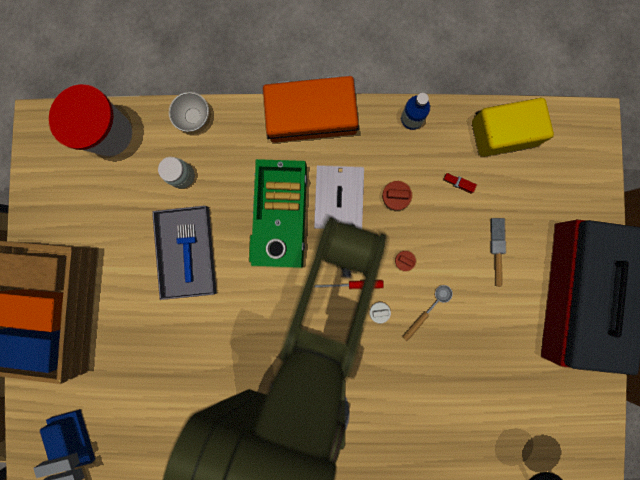

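All three sticks lie side by side in the bay (282,195). The stopper (405,261) is free. Next I go for it.

{"method": "servo_tool", "body": {
  "motion": [
    {"slide": [-0.085, -0.25, 0], "delta_rot": [0, 0, -0.04], "gripper": 40},
    {"slide": [-0.085, -0.5, 0], "delta_rot": [0, 0, -0.08], "gripper": 40},
    {"slide": [-0.085, -0.75, 0], "delta_rot": [0, 0, -0.12], "gripper": 40},
    {"slide": [-0.085, -0.84, -0.2], "delta_rot": [0, 0, -0.12], "gripper": 40},
    {"slide": [-0.085, -0.84, -0.35], "delta_rot": [0, 0, -0.12], "gripper": 40},
    {"slide": [-0.085, -0.84, -0.35], "delta_rot": [0, 0, -0.12], "gripper": 40},
    {"slide": [-0.085, -0.84, -0.35], "delta_rot": [0, 0, -0.12], "gripper": 40}
  ]
}}

```text
t: 28.85
tcp_pos: [0.4502, -0.2728, 0.1233]
ee_rot: [-180.0, -0.0, 66.4]
ft_force: [-0.0, -1.0, 0.2]
opening: 0.0401
grip_force: 0.0
```

{"method": "servo_tool", "body": {
  "motion": [
    {"slide": [-0.005, -0.007, -0.15], "delta_rot": [0, 0, 0], "gripper": 40},
    {"slide": [-0.005, -0.007, -0.25], "delta_rot": [0, 0, 0], "gripper": 40},
    {"slide": [-0.005, -0.007, -0.31], "delta_rot": [0, 0, 0], "gripper": 40},
    {"slide": [-0.005, -0.007, -0.31], "delta_rot": [0, 0, 0], "gripper": 40},
    {"slide": [-0.005, -0.007, -0.31], "delta_rot": [0, 0, 0], "gripper": 5},
    {"slide": [-0.005, -0.007, -0.31], "delta_rot": [0, 0, 0], "gripper": 5},
    {"slide": [-0.005, -0.007, -0.31], "delta_rot": [0, 0, 0], "gripper": 5},
    {"slide": [-0.005, -0.007, -0.31], "delta_rot": [0, 0, 0], "gripper": 5}
  ]
}}

```text
t: 29.65
tcp_pos: [0.4502, -0.275, 0.0622]
ee_rot: [179.8, 0.0, 66.4]
ft_force: [-0.2, 1.1, 7.4]
opening: 0.0149
grip_force: 51.3
```

{"method": "servo_tool", "body": {
  "motion": [
    {"slide": [0, 0, 0], "delta_rot": [0, 0, 0], "gripper": 5},
    {"slide": [0, 0, 0.1], "delta_rot": [0, 0, 0], "gripper": 5},
    {"slide": [0, 0, 0.3], "delta_rot": [0, 0, 0], "gripper": 5},
    {"slide": [0, 0, 0.5], "delta_rot": [0, 0, 0], "gripper": 5},
    {"slide": [0, 0, 0.7], "delta_rot": [0, 0, 0], "gripper": 5},
    {"slide": [0, 0, 0.75], "delta_rot": [0, 0, 0], "gripper": 5},
    {"slide": [0, 0, 0.75], "delta_rot": [0, 0, 0], "gripper": 5},
    {"slide": [0, 0, 0.75], "delta_rot": [0, 0, 0], "gripper": 5}
  ],
  "squeeze": 60
}}

```text
t: 30.45
tcp_pos: [0.4482, -0.2738, 0.2097]
ee_rot: [-179.9, -0.0, 66.4]
ft_force: [0.0, -0.1, -1.5]
opening: 0.0144
grip_force: 59.0
```

{"method": "servo_tool", "body": {
  "motion": [
    {"slide": [0, 0.2, 0], "delta_rot": [0, 0, 0], "gripper": 5},
    {"slide": [0.05, 0.4, 0], "delta_rot": [0, 0, 0], "gripper": 5},
    {"slide": [0.1, 0.6, 0], "delta_rot": [0, 0, 0], "gripper": 5},
    {"slide": [0.15, 0.8, 0], "delta_rot": [0, 0, 0], "gripper": 5},
    {"slide": [0.155, 1, 0], "delta_rot": [0, 0, 0], "gripper": 5},
    {"slide": [0.155, 1, 0], "delta_rot": [0, 0, 0], "gripper": 5}
  ]
}}

```text
t: 31.05
tcp_pos: [0.4779, -0.0697, 0.2081]
ee_rot: [-179.6, -0.1, 66.7]
ft_force: [-0.1, -0.4, 0.1]
opening: 0.0146
grip_force: 59.0
```

{"method": "servo_tool", "body": {
  "motion": [
    {"slide": [0, 0.2, 0], "delta_rot": [0, 0, 0], "gripper": 5},
    {"slide": [0, 0.4, 0], "delta_rot": [0, 0, 0], "gripper": 5},
    {"slide": [0, 0.6, 0], "delta_rot": [0, 0, 0], "gripper": 5},
    {"slide": [0, 0.8, 0], "delta_rot": [0, 0, 0], "gripper": 5},
    {"slide": [0, 0.815, 0], "delta_rot": [0, 0, 0], "gripper": 5},
    {"slide": [0, 0.815, 0], "delta_rot": [0, 0, 0], "gripper": 5},
    {"slide": [0, 0.815, 0], "delta_rot": [0, 0, 0], "gripper": 5}
  ]
}}

```text
t: 31.75
tcp_pos: [0.4794, 0.0875, 0.2095]
ee_rot: [-179.9, 0.1, 66.4]
ft_force: [0.3, -1.3, -0.9]
opening: 0.0147
grip_force: 59.0
```

```bash
python3 - <<'E'
from h import *
s=sense();print(s['t'],s['tcp_pos'].round(4),s['ee_rot'].round(1),s['opening'],s['ft_force'])
c=cam('side');im=c['image'][150:270,240:400,::-1];cv2.imwrite('pics/side2.png',cv2.resize(im,None,fx=4.5,fy=4.5,interpolation=cv2.INTER_CUBIC))
E
```

```text
31.75 [0.4794 0.0875 0.2095] [-1.799e+02  1.000e-01  6.640e+01] 0.014687677633408778 [ 0.27390705 -1.30153598 -0.93281122]
```

View pics/side2.png

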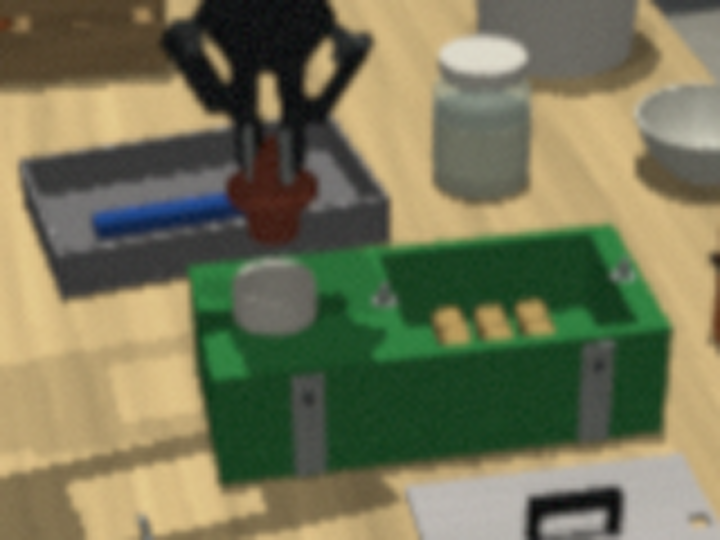

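The side view shows the stopper upright above the neck (crop 275,190, neck at 275,290), aligned left to right. Next I lower it slowly.

{"method": "servo_tool", "body": {
  "motion": [
    {"slide": [0, 0.007, -0.1], "delta_rot": [0, 0, 0], "gripper": 5},
    {"slide": [0, 0.007, -0.17], "delta_rot": [0, 0, 0], "gripper": 5},
    {"slide": [0, 0.007, -0.2], "delta_rot": [0, 0, 0], "gripper": 5},
    {"slide": [0, 0.007, -0.23], "delta_rot": [0, 0, 0], "gripper": 5},
    {"slide": [0, 0.007, -0.26], "delta_rot": [0, 0, 0], "gripper": 5},
    {"slide": [0, 0.007, -0.26], "delta_rot": [0, 0, 0], "gripper": 5}
  ]
}}

```text
t: 32.4
tcp_pos: [0.4798, 0.0896, 0.1582]
ee_rot: [-180.0, 0.0, 66.4]
ft_force: [-0.7, -0.2, -0.9]
opening: 0.0148
grip_force: 59.0
```

{"method": "servo_tool", "body": {
  "motion": [
    {"slide": [0, 0, -0.02], "delta_rot": [0, 0, 0], "gripper": 5},
    {"slide": [0, 0, -0.04], "delta_rot": [0, 0, 0], "gripper": 5},
    {"slide": [0, 0, -0.055], "delta_rot": [0, 0, 0], "gripper": 5},
    {"slide": [0, 0, -0.065], "delta_rot": [0, 0, 0], "gripper": 5},
    {"slide": [0, 0, -0.065], "delta_rot": [0, 0, 0], "gripper": 5}
  ]
}}

```text
t: 32.9
tcp_pos: [0.4797, 0.0901, 0.1453]
ee_rot: [-179.9, 0.0, 66.4]
ft_force: [-0.7, 0.1, -1.2]
opening: 0.0146
grip_force: 59.0
```

{"method": "servo_tool", "body": {
  "motion": [
    {"slide": [0, 0, -0.01], "delta_rot": [0, 0, 0], "gripper": 5},
    {"slide": [0, 0, -0.015], "delta_rot": [0, 0, 0], "gripper": 5},
    {"slide": [0, 0, -0.02], "delta_rot": [0, 0, 0], "gripper": 5},
    {"slide": [0, 0, -0.02], "delta_rot": [0, 0, 0], "gripper": 5}
  ]
}}

```text
t: 33.3
tcp_pos: [0.4797, 0.0901, 0.1442]
ee_rot: [180.0, -0.0, 66.4]
ft_force: [-6.1, -0.6, 20.7]
opening: 0.0148
grip_force: 61.9
```

{"method": "servo_tool", "body": {
  "motion": [
    {"slide": [0, 0, 0.01], "delta_rot": [0, 0, 0], "gripper": 36},
    {"slide": [0, 0, 0.01], "delta_rot": [0, 0, 0], "gripper": 36},
    {"slide": [0, 0, 0.01], "delta_rot": [0, 0, 0], "gripper": 36},
    {"slide": [0, 0, 0.15], "delta_rot": [0, 0, 0], "gripper": 36},
    {"slide": [0, 0, 0.35], "delta_rot": [0, 0, 0], "gripper": 45},
    {"slide": [0, -0.25, 0.45], "delta_rot": [0, 0, -0.05], "gripper": 45},
    {"slide": [0, -0.5, 0.45], "delta_rot": [0, 0, -0.1], "gripper": 45},
    {"slide": [0, -0.75, 0.45], "delta_rot": [0, 0, -0.15], "gripper": 45}
  ]
}}

```text
t: 34.1
tcp_pos: [0.4809, -0.0576, 0.2326]
ee_rot: [179.9, -0.1, 40.4]
ft_force: [0.8, -1.0, -0.2]
opening: 0.0452
grip_force: 0.0
```

{"method": "servo_tool", "body": {
  "motion": [
    {"slide": [0, -0.2, 0], "delta_rot": [0, 0, -0.24], "gripper": 45},
    {"slide": [0, -0.4, 0], "delta_rot": [0, 0, -0.24], "gripper": 45},
    {"slide": [0, -0.4, 0], "delta_rot": [0, 0, -0.24], "gripper": 45},
    {"slide": [0, -0.4, 0], "delta_rot": [0, 0, -0.24], "gripper": 45},
    {"slide": [0, -0.4, 0], "delta_rot": [0, 0, -0.24], "gripper": 45},
    {"slide": [0, -0.4, 0], "delta_rot": [0, 0, -0.24], "gripper": 45},
    {"slide": [0, -0.4, 0], "delta_rot": [0, 0, -0.24], "gripper": 45}
  ]
}}

```text
t: 34.8
tcp_pos: [0.48, -0.1364, 0.2313]
ee_rot: [-180.0, 0.0, -2.4]
ft_force: [-0.4, 0.4, -0.3]
opening: 0.0448
grip_force: 0.0
```

```bash
python3 look.py; python3 - <<'E'
from h import *
c=cam('top');H,S,V=hsv(c);X=cloud(c)
for a,ce,k in blobs(c,((V<60)).astype(np.uint8),(325,175,350,220),15): print('bar',a,rect(c,k,.037))
for a,ce,k in blobs(c,((S<60)&(V>90)).astype(np.uint8),(310,160,370,235),100): print('cov',a,rect(c,k,.005))
for a,ce,k in blobs(c,(((H<8)|(H>172))&(S>100)).astype(np.uint8),(255,225,300,270),40): print('stopper',a,np.nanmax(X[k][:,2]),np.nanmedian(X[k][:,2]),rect(c,k,.118))
im=c['image'][150:275,230:380,::-1];cv2.imwrite('pics/top4.png',cv2.resize(im,None,fx=4.5,fy=4.5,interpolation=cv2.INTER_CUBIC))
E
```

```text
34.8 [ 0.48   -0.1364  0.2313] [-180.     0.    -2.4]
bay 223 0.043732255002381 [662.3  77.8  96.   18.9  87.6 662.2  77.3 -92.5]
bay 222 0.04327523138271464 [633.3  77.4  95.9  18.6  87.7 633.2  76.8 -92. ]
bay 222 0.04322219668653578 [604.1  80.   95.8  19.2  87.6 604.   79.1 -92. ]
bar 80 [633.6 -84.2  10.7  58.4  86.4 632.9 -84.3 176.7]
bar 63 [ 5.846e+02 -1.036e+02  3.460e+01  2.010e+01  2.000e-01  5.800e+02
 -1.068e+02  1.616e+02]
cov 2460 [634.5 -84.4 140.2 186.5  87.8 644.4 -78.6 155.3]
stopper 342 0.146928775082136 0.11872084327073432 [ 4.807e+02  8.810e+01  5.410e+01  5.440e+01  4.000e-01  4.814e+02
  8.710e+01 -1.145e+02]
```

View pics/top4.png

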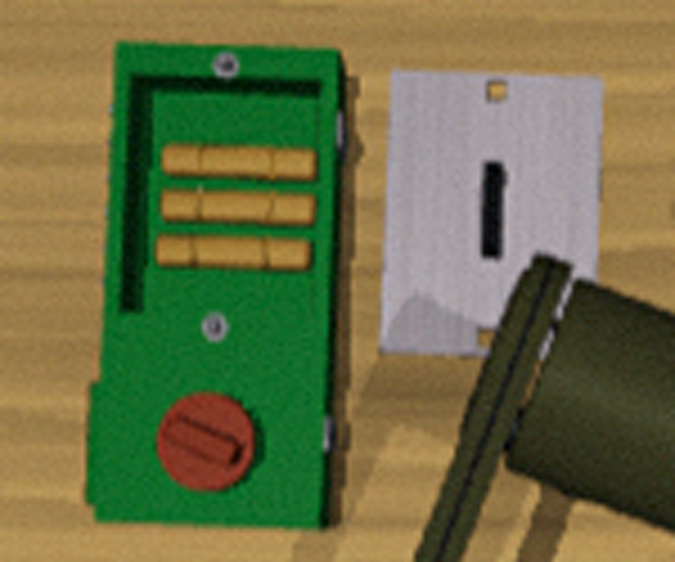

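The stopper is home (crop 205,440, flange top measured at 118.7 mm) and the sticks lie flat. Next comes the cover bar.

{"method": "servo_tool", "body": {
  "motion": [
    {"slide": [0.25, 0.1, 0], "delta_rot": [0, 0, 0], "gripper": 40},
    {"slide": [0.5, 0.2, 0], "delta_rot": [0, 0, 0.002], "gripper": 40},
    {"slide": [0.76, 0.265, 0], "delta_rot": [0, 0, 0.002], "gripper": 40},
    {"slide": [0.76, 0.265, -0.2], "delta_rot": [0, 0, 0.002], "gripper": 40},
    {"slide": [0.76, 0.265, -0.45], "delta_rot": [0, 0, 0.002], "gripper": 40},
    {"slide": [0.76, 0.265, -0.65], "delta_rot": [0, 0, 0.002], "gripper": 40},
    {"slide": [0.76, 0.265, -0.65], "delta_rot": [0, 0, 0.002], "gripper": 40},
    {"slide": [0.76, 0.265, -0.65], "delta_rot": [0, 0, 0.002], "gripper": 40}
  ]
}}

```text
t: 35.7
tcp_pos: [0.6319, -0.0831, 0.1014]
ee_rot: [-180.0, 0.1, -2.1]
ft_force: [0.1, -0.1, 1.1]
opening: 0.0399
grip_force: 0.0
```

{"method": "servo_tool", "body": {
  "motion": [
    {"slide": [0, 0, -0.15], "delta_rot": [0, 0, 0], "gripper": 40},
    {"slide": [0, 0, -0.26], "delta_rot": [0, 0, 0], "gripper": 40},
    {"slide": [0, 0, -0.32], "delta_rot": [0, 0, 0], "gripper": 40},
    {"slide": [0, 0, -0.32], "delta_rot": [0, 0, 0], "gripper": 5},
    {"slide": [0, 0, -0.32], "delta_rot": [0, 0, 0], "gripper": 5},
    {"slide": [0, 0, -0.32], "delta_rot": [0, 0, 0], "gripper": 5},
    {"slide": [0, 0, -0.32], "delta_rot": [0, 0, 0], "gripper": 5},
    {"slide": [0, 0, -0.32], "delta_rot": [0, 0, 0], "gripper": 5}
  ],
  "squeeze": 80
}}

```text
t: 36.5
tcp_pos: [0.6336, -0.0837, 0.0398]
ee_rot: [180.0, -0.2, -2.2]
ft_force: [0.4, -1.8, 6.2]
opening: 0.0101
grip_force: 79.5
```

{"method": "servo_tool", "body": {
  "motion": [
    {"slide": [0, 0, 0.05], "delta_rot": [0, 0, 0], "gripper": 5},
    {"slide": [0, 0, 0.2], "delta_rot": [0, 0, 0], "gripper": 5},
    {"slide": [0, 0, 0.4], "delta_rot": [0, 0, 0], "gripper": 5},
    {"slide": [0, 0, 0.6], "delta_rot": [0, 0, 0], "gripper": 5},
    {"slide": [0, 0, 0.72], "delta_rot": [0, 0, 0], "gripper": 5},
    {"slide": [0, 0, 0.72], "delta_rot": [0, 0, 0], "gripper": 5},
    {"slide": [0, 0, 0.72], "delta_rot": [0, 0, 0], "gripper": 5}
  ]
}}

```text
t: 37.2
tcp_pos: [0.6316, -0.0833, 0.1817]
ee_rot: [180.0, -0.0, -2.2]
ft_force: [-0.5, -0.3, -2.9]
opening: 0.0102
grip_force: 78.4
```

{"method": "servo_tool", "body": {
  "motion": [
    {"slide": [0, 0.15, 0], "delta_rot": [0, 0, 0], "gripper": 5},
    {"slide": [0, 0.35, 0], "delta_rot": [0, 0, 0], "gripper": 5},
    {"slide": [0, 0.55, 0], "delta_rot": [0, 0, 0], "gripper": 5},
    {"slide": [0, 0.75, 0], "delta_rot": [0, 0, 0], "gripper": 5},
    {"slide": [0, 0.835, 0], "delta_rot": [0, 0, 0], "gripper": 5},
    {"slide": [0, 0.835, 0], "delta_rot": [0, 0, 0], "gripper": 5},
    {"slide": [0, 0.835, 0], "delta_rot": [0, 0, 0], "gripper": 5}
  ]
}}

```text
t: 37.9
tcp_pos: [0.631, 0.0833, 0.1797]
ee_rot: [179.9, 0.2, -2.2]
ft_force: [-0.4, -0.9, -2.4]
opening: 0.0101
grip_force: 78.6
```

```bash
python3 - <<'E'
from h import *
s=sense();print(s['t'],s['tcp_pos'].round(4),s['ee_rot'].round(1),s['opening'],s['ft_force'])
c=cam('side');im=c['image'][150:270,260:420,::-1];cv2.imwrite('pics/side3.png',cv2.resize(im,None,fx=4.5,fy=4.5,interpolation=cv2.INTER_CUBIC))
E
```

```text
37.9 [0.631  0.0833 0.1797] [179.9   0.2  -2.2] 0.010149197853997134 [-0.36039866 -0.94750601 -2.38260032]
```

View pics/side3.png

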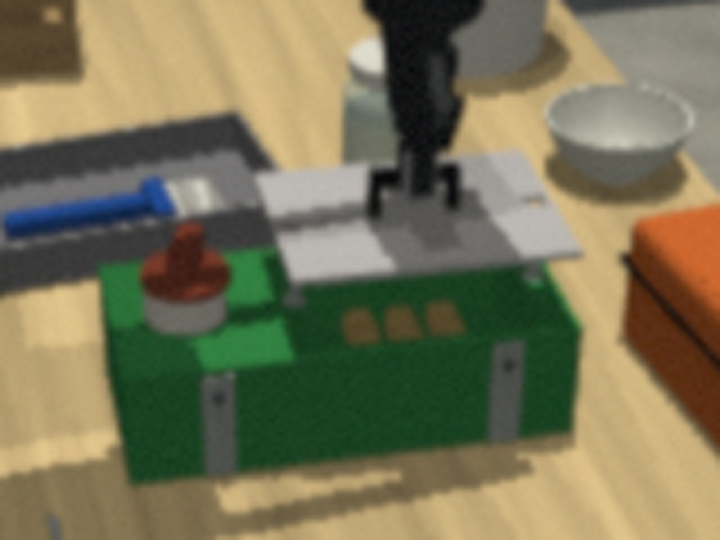

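The cover is level over the bay, with the pins under its ends (crop 293,295 and 533,272). Next I lower it step by step.

{"method": "servo_tool", "body": {
  "motion": [
    {"slide": [0, 0.006, -0.1], "delta_rot": [0, 0, 0.001], "gripper": 5},
    {"slide": [0, 0.006, -0.18], "delta_rot": [0, 0, 0.001], "gripper": 5},
    {"slide": [0, 0.006, -0.2], "delta_rot": [0, 0, 0.001], "gripper": 5},
    {"slide": [0, 0.006, -0.22], "delta_rot": [0, 0, 0.001], "gripper": 5},
    {"slide": [0, 0.006, -0.235], "delta_rot": [0, 0, 0.001], "gripper": 5},
    {"slide": [0, 0.006, -0.235], "delta_rot": [0, 0, 0.001], "gripper": 5}
  ]
}}

```text
t: 38.55
tcp_pos: [0.6323, 0.0844, 0.1349]
ee_rot: [180.0, -0.0, -2.1]
ft_force: [-0.4, 0.3, -2.4]
opening: 0.0103
grip_force: 78.5
```

{"method": "servo_tool", "body": {
  "motion": [
    {"slide": [0, 0, -0.01], "delta_rot": [0, 0, 0], "gripper": 5},
    {"slide": [0, 0, -0.02], "delta_rot": [0, 0, 0], "gripper": 5},
    {"slide": [0, 0, -0.03], "delta_rot": [0, 0, 0], "gripper": 5},
    {"slide": [0, 0, -0.035], "delta_rot": [0, 0, 0], "gripper": 5},
    {"slide": [0, 0, -0.035], "delta_rot": [0, 0, 0], "gripper": 5}
  ]
}}

```text
t: 39.05
tcp_pos: [0.632, 0.0849, 0.1275]
ee_rot: [180.0, 0.0, -2.0]
ft_force: [-0.4, 0.5, -2.6]
opening: 0.01
grip_force: 78.5
```

{"method": "servo_tool", "body": {
  "motion": [
    {"slide": [0, 0, -0.01], "delta_rot": [0, 0, 0], "gripper": 5},
    {"slide": [0, 0, -0.018], "delta_rot": [0, 0, 0], "gripper": 5},
    {"slide": [0, 0, -0.022], "delta_rot": [0, 0, 0], "gripper": 5},
    {"slide": [0, 0, -0.022], "delta_rot": [0, 0, 0], "gripper": 5}
  ]
}}

```text
t: 39.45
tcp_pos: [0.6322, 0.0849, 0.1248]
ee_rot: [-180.0, -0.1, -2.0]
ft_force: [-3.5, 0.3, 5.9]
opening: 0.0101
grip_force: 79.8
```

{"method": "servo_tool", "body": {
  "motion": [
    {"slide": [0, 0, 0], "delta_rot": [0, 0, 0], "gripper": 35},
    {"slide": [0, 0, 0], "delta_rot": [0, 0, 0], "gripper": 35},
    {"slide": [0, 0, 0], "delta_rot": [0, 0, 0], "gripper": 35},
    {"slide": [0, 0, 0.2], "delta_rot": [0, 0, 0], "gripper": 35},
    {"slide": [0, 0, 0.45], "delta_rot": [0, 0, 0], "gripper": 35},
    {"slide": [0, -0.25, 0.55], "delta_rot": [0, 0, 0], "gripper": 45},
    {"slide": [0, -0.5, 0.55], "delta_rot": [0, 0, 0], "gripper": 45},
    {"slide": [0, -0.75, 0.55], "delta_rot": [0, 0, 0], "gripper": 45}
  ]
}}

```text
t: 40.25
tcp_pos: [0.6329, -0.0626, 0.235]
ee_rot: [180.0, -0.2, -1.9]
ft_force: [1.8, -0.7, -0.8]
opening: 0.045
grip_force: 0.0
```

{"method": "servo_tool", "body": {
  "motion": [
    {"slide": [-0.2, -0.25, 0], "delta_rot": [0, 0, 0], "gripper": 45},
    {"slide": [-0.4, -0.5, 0], "delta_rot": [0, 0, 0], "gripper": 45},
    {"slide": [-0.6, -0.7, 0], "delta_rot": [0, 0, 0], "gripper": 45},
    {"slide": [-0.6, -0.7, 0], "delta_rot": [0, 0, 0], "gripper": 45},
    {"slide": [-0.6, -0.7, 0], "delta_rot": [0, 0, 0], "gripper": 45}
  ]
}}

```text
t: 40.75
tcp_pos: [0.5088, -0.2044, 0.2332]
ee_rot: [179.9, 0.1, -2.3]
ft_force: [0.5, 0.6, 0.4]
opening: 0.0451
grip_force: 0.0
```

```bash
python3 - <<'E'
from h import *
s=sense();print(s['t'],s['tcp_pos'].round(4),s['ft_force'].round(1))
c=cam('top','topf');H,S,V=hsv(c);X=cloud(c)
for a,ce,k in blobs(c,((V<60)).astype(np.uint8),(265,175,292,212),15): print('bar',a,np.nanmedian(X[k][:,2]),rect(c,k,.122))
for a,ce,k in blobs(c,((S<60)&(V>90)).astype(np.uint8),(240,150,315,235),300):
  v,u=np.nonzero(k);print('cov',a,rect(c,k,.09))
  P=X[k];P=P[(P[:,2]>.07)&(P[:,2]<.105)];A=np.c_[P[:,:2]-P[:,:2].mean(0),np.ones(len(P))];print('plane',np.linalg.lstsq(A,P[:,2],rcond=None)[0].round(4))
for a,ce,k in blobs(c,(((H<8)|(H>172))&(S>100)).astype(np.uint8),(255,225,300,270),40): print('stopper',a,np.nanmedian(X[k][:,2]))
print('tilt ref: hopper',np.nanmedian(X[258:264,285:297,2]))
g=cam('side')
a=cv2.resize(c['image'][150:275,230:320],(360,500),interpolation=cv2.INTER_CUBIC);b=cv2.resize(g['image'][170:270,270:400],(440,338),interpolation=cv2.INTER_CUBIC)
b=cv2.copyMakeBorder(b,0,162,0,0,0);cv2.imwrite('pics/fin.png',cv2.hconcat([a,b])[:,:,::-1])
E
```

```text
40.75 [ 0.5088 -0.2044  0.2332] [0.5 0.6 0.4]
bar 103 0.11995051827758965 [631.3  82.6  57.6  13.6   0.7 631.1  82.5 178.1]
cov 3210 [632.8  83.  143.5 186.2  88.2 632.1  83.6 178.1]
plane [-0.0007  0.0002  0.089 ]
stopper 342 0.11829280619318586
tilt ref: hopper 0.08398886680875423
```

View pics/fin.png

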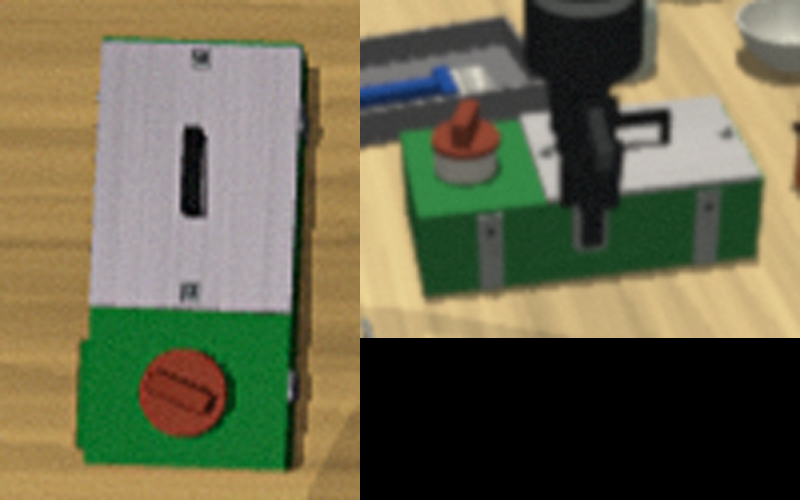

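View pics/topf.png

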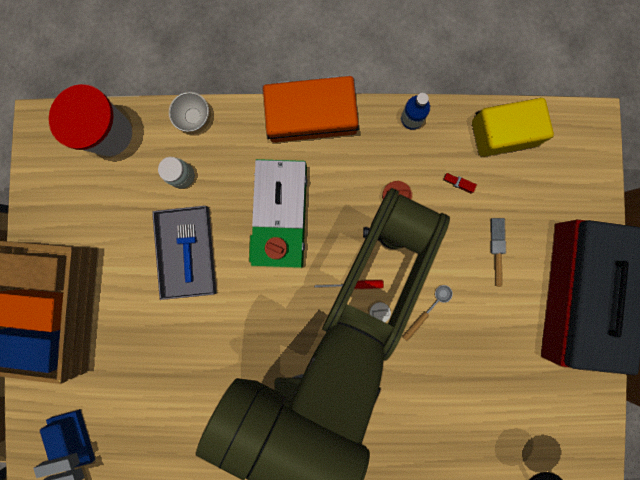

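The cover is flat at 89 mm with no tilt, on both pins (280,164 and 277,222). The stopper is home (276,247), the rake is in the tray (186,252), and the bystanders have not moved. I'm handing in.

```bash
python3 -c "from station import job_done;print(job_done())"
```

```text
the job is handed in; nothing more can be done
None
```

The job is handed in at about 41 s of the 210 s: rake in the tray, all three sticks in the bay, stopper fully home, and the cover flush on both pins; the hand-in returned no verdict.

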